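# Hang the emptied parts bin back on the bench rail

## Task

The emptied steel bin with the angled strip on its back lies on its face on the bench. Stand it on its base and let go of it, then take a fresh hold and hang it in the gap between the two bins on the rail, about midway: tilt its top towards the rail, drop the strip behind the cleat and swing the bottom in so that the lug locks under the lower bar and the bin hangs fully home, plumb and square. Leave the other bins and things where they are.

Things in the scene. Friction and masses are not known exactly. Their poses are not given: they have to be found in the camera images.
- bin: The bin to hang: open narrow grey steel bin, 60 mm wide (y), 120 deep (x), 80 high (z), walls 3, 0.25 to 0.42 kg. Origin: centre of its underside; z to its open mouth, x to its back. Back at x = 60; sides 80 high from x = -15 to 60, sloping down to the front wall, 48 high, at x = -60. At the start it lies on this front wall, back uppermost (x axis up, origin 60 mm up), mouth to one side of the table.
- strip_edge (a point): On bin: middle of the free lower edge of its angled rear strip, at (73.5, 0, 54.5) mm in the bin's frame. The strip is a 4 mm plate, 54 mm wide, running from the top of the back (60, 0, 77) down and away from it to here, 30 degrees from the bin's upright.
- lug (a point): On bin: tip of the lug, at (74, 0, 7.5) mm in the bin's frame: a level tab 40 mm wide, 5 mm thick (z = 5 to 10), that sticks 14 mm out from the foot of the back.
- bin_mass (a point): On bin: about its centre of mass, at (11, 0, 30) mm in the bin's frame, inside the bin.
- rail: Steel bench rail for bins, fixed: posts at y = -215 and 215 mm carry a 500 mm long backplate, cleat and lower bar. Origin: on the bench under the middle of the backplate's front face (x = 0, heights 178 to 238 mm). x points away from the bins' side, y along the rail, z up.
- cleat_edge (a point): On rail: middle of the cleat's upper edge, (-10.5, 0, 201) mm in the rail's frame. The cleat is a 4 mm plate leaning from here down to the backplate, 30 degrees from upright, like the strips. The V-groove behind it is 9 mm wide at the top; a strip on a bin tilted 20 degrees, top to the rail, drops in until its edge is about 194 mm up.
- bar_foot (a point): On rail: middle of the lower front edge of the lower bar, (-15, 0, 154) mm in the rail's frame; the bar is 15 mm deep and 14 high (154 to 168). A hung bin's lug lies under it with 4 mm to spare, so that a bin cannot go on or off upright; the bin's back rests on the bar's front.
- bay (a point): The middle of the place to hang: where the origin of bin lies once it hangs home in the gap, (-75.6, 0, 140) mm in the rail's frame. Axes as rail, and as the bin's once home.
- hung_left: grey painted sheet-steel bin like bin (same size, with strip and lug), hung home on the rail; origin under the centre of its floor, same axes as bin. A bystander.
- hung_right: grey painted sheet-steel bin like bin (same size, with strip and lug), hung home on the rail; origin under the centre of its floor, same axes as bin. A bystander. The gap between the two is 190 to 250 mm wide, side to side.
- plain_bin: A bin of the same size and colour as bin but with a bare back (no strip, no lug), standing on its base; origin under the centre of its floor. A bystander.
- wrench: Open-ended wrench, 190 mm, lying flat; origin under its middle. A bystander.
- tape: Roll of blue tape lying flat, 104 mm across, 25 mm high; origin under its centre. A bystander.
- oil: White plastic bottle, 52 mm across, 130 mm high, standing; origin under its centre. A bystander.
- stamping: L-shaped stamped aluminium bracket, 100 x 45 mm, 40 mm high; origin under its middle. A bystander.
- punch: Turned steel punch standing on its 44 mm head, 85 mm high; origin under its centre. A bystander.
Mind the look-alikes: they are no part of the job. Leave any blue or red look-alike of the bin alone.

How it is judged (in metres and radians):
On the way:
1. the bin stands upright on its base on the bench, let go (angle between bin's own z axis and vertical below 0.08 rad and height (world z) of bin between -0.003 and 0.005 m and contact force between the fingers and bin below 0.05 N), for 0.2 s.
At the end, for the whole second after the job is handed in: The bin hangs at rest on the rail, let go, strip down behind the cleat and lug under the lower bar: its origin is within 6 mm in depth and 5 mm in height of the hung-home point bay and within 30 mm of it along the rail, plumb within 0.06 rad and square to the rail within 0.06 rad (x of bin in the frame of bay between -0.006 and 0.006 m and y of bin in the frame of bay between -0.03 and 0.03 m and z of bin in the frame of bay between -0.005 and 0.005 m and angle between bin's own z axis and vertical below 0.06 rad and angle between the x axis of bin and the x axis of rail, either way round below 0.06 rad and linear speed of bin below 0.02 m/s and contact force between the fingers and bin below 0.05 N); the robot touches nothing.
It fails at once if a bin hung beside the gap is moved more than 25 mm (distance of any of hung_left, hung_right from where it was at the start of the episode above 0.025 m).
It fails at once if another thing on the bench is moved more than 25 mm (distance of any of plain_bin, wrench, tape, oil, stamping, punch from where it was at the start of the episode above 0.025 m).
It also fails if it takes over 67 s, if anything falls off the work surface, if the arm or the gripper's body presses on something with over 40 N, if the wrist force passes 120 N, or if a joint passes its speed limit or range.

## Robot

A 6-joint arm with a two-finger parallel gripper is mounted at the origin on the work surface. World frame = base frame: x ahead of the robot, y to its left, z up, the work surface at z = 0. Lengths are in mm, angles in rad, forces in N, time in s.
With the tool pointing down it reaches from about 425 to 1125 mm from the base axis. Payload 14.9 kg.
Tool frame: the origin (TCP) lies midway between the tips of the shut fingers; the grasp point (between the pads) lies ctrl.grip_point_offset behind it (ctrl.grip_point_offset is the distance from the TCP to the grasp point, in mm); z points along the fingers, y is the line along which they close (so a half turn about z gives the same grasp; the last joint's range is limited). The gripper opens to 91 mm and grips with 3 to 60 N. Pads are 32 mm wide; open, the fingers measure 118 mm over their backs; the gripper's body (76 mm by 178 mm) begins 60 mm behind the grasp point.
Start: joints at [1.12, 0.379, 1.734, -0, 1.028, -0.033], TCP at [284.034, 639.799, 213.932] pointing down, gripper open.
Joint ranges: [-2.77, 2.77], [-0.74, 2.19], [0, 2.66], [-1.06, 4.2], [0.31, 2.87], [-3.08, 3.08]. Speed limits (rad/s): [1.89, 1.89, 2.39, 3.14, 3.14, 3.14].

## Interface

Orientations are given as a unit quaternion [x, y, z, w].
In Python, from station import monitor, read_camera, job, ctrl gives the robot as it stands.
- The arm moves only by the tool play_rows, never from a script. Its argument "moves" is a list of rows, each an object with "translation": the shift along the tool's x, y, z in m, a list of three; "turn": the turn, a rotation vector about the tool's x, y, z in rad, a list of three; "jaw": the finger opening in m, from 0 to 0.0912. In form: [{"translation": [x, y, z], "turn": [wx, wy, wz], "jaw": jaw}, ...]. A call has exactly 10 rows; each row shifts and turns the commanded pose from where the row before left it, along the tool's axes as they then stand; what a row does not reach is not made up. A row lasts 1/10 s, in which the tool goes at most 50 mm and 8.59 degrees, less where a joint would pass 70% of its speed; a pose out of reach is approached as far as the arm can. A call with a gripper value outside its range is refused whole. The fingers move at their own pace and stop on an object; "squeeze" is the grip in N (left out, the last holds). Time passes only in rows, so rows that do not move let the fingers close, or fill a call up. It gives the time, the measured TCP pose, the force, the opening and the grip force at its end, in the units of the state.
- monitor.read_state(): the state, without advancing time (a new reading comes with each control period).
- read_camera(name): name is "side" or "top" or "wrist"; returns a dict with "pixels" (400x640x3 uint8, red, green, blue), "camera_matrix" (3x3 intrinsics, pixels), "xyz" and "attitude" of the camera in the world. Camera axes: x right, y up, looking along -z (the intrinsics and any distortion apply to the point x, -y, -z); pixel columns grow to the right and rows downward; lengths in mm; the calibration is good to about 2 mm. A picture is of the moment at which its call begins. There is no depth.
- job.job_done(): hands the job in; it is judged then, once.
The state is a dict: "time_s": time; "joints": joint angles; "qd": joint speeds; "joint_torque": joint torques, N m; "position": TCP position; "eef_rot": TCP orientation; "force": force on the tool from outside, world axes, zero at the start; "wrist_torque": the same for the moment, N m; "grip_width": finger opening in mm; "grip_force": force on a finger pad.
Only numpy, scipy, OpenCV 4.12 (cv2) and the standard library are available. Lean on these libraries where they do the work, as an engineer would, in place of code of your own. Each camera call takes 0.05 s, during which the arm holds its last target. There are 200 camera calls.

## Working session

There is one attempt and no reset: what is moved stays moved. The work goes in short steps, Python scripts to look and compute and a tool call to move; the robot and the scene stay as the last step left them, time stands still between calls to the robot, and variables do not carry over. Pictures are saved under pics/ and viewed, at most 11 in all, crops included, and the job is handed in when it is done.

Besides the shell and the picture viewer there is one more tool, called after ">>>" by a JSON object that holds its "op" and its "data". play_rows: Moves the arm, as the interface text tells. Its arguments: {"type":"object","properties":{"moves":{"type":"array","items":{"type":"object","properties":{"translation":{"type":"array","items":{"type":"number"}},"turn":{"type":"array","items":{"type":"number"}},"jaw":{"type":"number"}}}},"squeeze":{"type":"number"}},"required":["moves"]}

```bash
ls; mkdir -p pics; python3 - <<'E'
from station import monitor, read_camera, job, ctrl
import cv2,numpy as np
s=monitor.read_state();print(s);print(ctrl.grip_point_offset)
for n in ("side","top"):
    c=read_camera(n);cv2.imwrite(f"pics/{n}0.png",c["pixels"][:,:,::-1])
    print(n,c["camera_matrix"],c["xyz"],c["attitude"],[k for k in c])
E
```

```text
pics
{'time_s': 0.0, 'joints': array([ 1.11969009e+00,  3.79421450e-01,  1.73476965e+00, -1.99785505e-05,
        1.02848573e+00, -3.32702887e-02]), 'qd': array([ 8.08384276e-05, -1.17514390e-03,  5.15549605e-04,  1.39702792e-03,
        5.12546209e-04,  5.57905032e-05]), 'joint_torque': array([-4.56371010e-03, -7.63731623e+01, -4.34365582e+01,  6.49191812e-02,
        4.24327177e-02,  3.05676610e-05]), 'position': array([283.86927401, 639.43261264, 213.28475435]), 'eef_rot': array([ 2.07396443e-01,  9.78256828e-01, -5.28314542e-04, -1.21703048e-04]), 'force': array([-0.51425226, -0.25745373, -0.12535983]), 'wrist_torque': array([ 0.00677307, -0.04050757, -0.00184241]), 'grip_force': 0.0, 'grip_width': 91.44200961822968}
18.8
side [[403.88544655   0.         319.78430839]
 [  0.         403.88544655 197.39367742]
 [  0.           0.           1.        ]] [-299.69140446 -831.28325694  745.65337935] [ 0.46891041 -0.19831448 -0.32611157  0.79652096] ['pixels', 'camera_matrix', 'xyz', 'attitude']
top [[370.38771999   0.         323.12138161]
 [  0.         370.38771999 204.578133  ]
 [  0.           0.           1.        ]] [ 413.31546857  -57.43135324 1222.87582018] [-0.01500487  0.02228989  0.70927538 -0.70441923] ['pixels', 'camera_matrix', 'xyz', 'attitude']
```

View pics/side0.png

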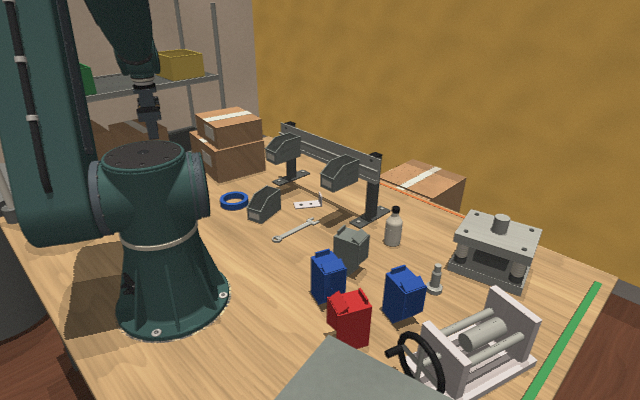

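View pics/top0.png

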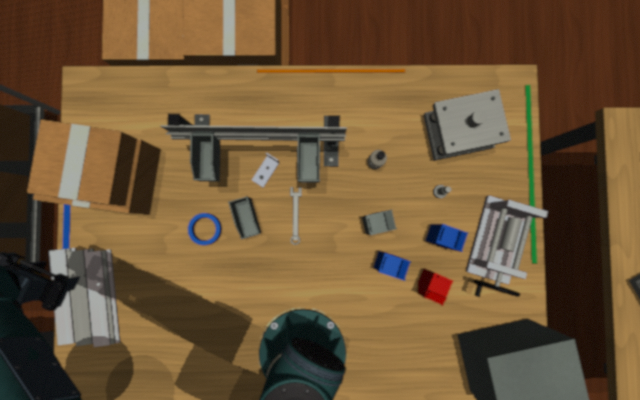

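The grey candidates are top (379,222), side (351,250), and top (245,217), side (264,204). The first lies on its face with its back up and a strip showing. The second is an open bin standing on its base, so it is plain_bin. The bins at (205,158) and (308,160) are hung on the rail, and the blue and red ones are look-alikes. I'll confirm with an enlarged crop.

```bash
cat > h.py <<'E'
import cv2,numpy as np
from scipy.spatial.transform import Rotation as R
from station import monitor, read_camera, job, ctrl
def ray(c,u,v):
    K=c["camera_matrix"];d=np.array([(u-K[0,2])/K[0,0],-(v-K[1,2])/K[1,1],-1])
    return np.array(c["xyz"]),R.from_quat(c["attitude"]).apply(d)
def onz(c,u,v,z):
    o,d=ray(c,u,v);return o+d*(z-o[2])/d[2]
def proj(c,P):
    p=R.from_quat(c["attitude"]).inv().apply(np.atleast_2d(P)-c["xyz"]);K=c["camera_matrix"]
    return np.c_[K[0,2]-K[0,0]*p[:,0]/p[:,2],K[1,2]+K[1,1]*p[:,1]/p[:,2]]
def tri(c1,p1,c2,p2):
    o1,d1=ray(c1,*p1);o2,d2=ray(c2,*p2)
    A=np.c_[d1,-d2];t=np.linalg.lstsq(A,o2-o1,rcond=None)[0]
    a,b=o1+t[0]*d1,o2+t[1]*d2;return (a+b)/2,np.linalg.norm(a-b)
E
python3 - <<'E'
from h import *
t=cv2.imread("pics/top0.png");s=cv2.imread("pics/side0.png")
def cr(i,u,v,w,h,f): return cv2.resize(i[v:v+h,u:u+w],None,fx=f,fy=f,interpolation=cv2.INTER_CUBIC)
a=np.hstack([cr(t,354,202,50,40,8),cr(s,326,220,50,56,8)[:320]])
b=cr(t,155,107,200,70,4)
cv2.imwrite("pics/c1.png",np.vstack([a,b[:280]]))
E
```

```text
(no output)
```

View pics/c1.png

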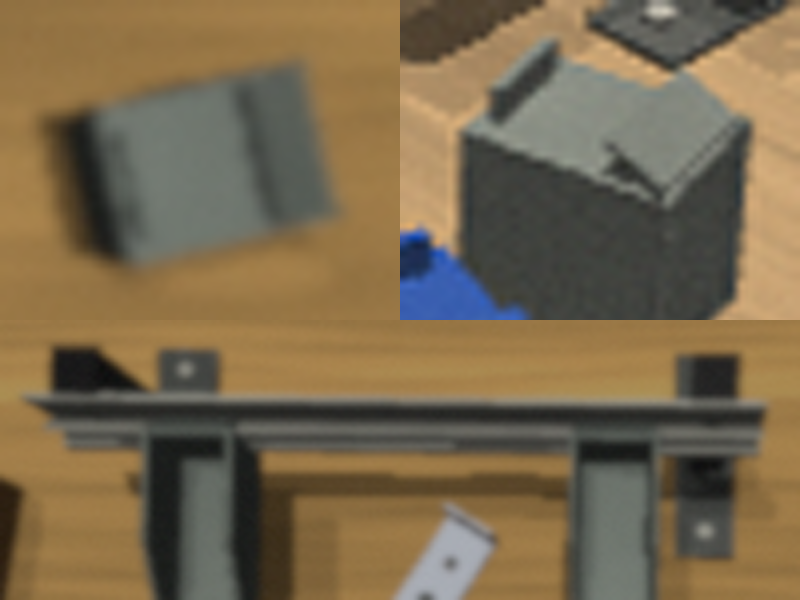

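The crop confirms it: top (379,222) is the target, with the angled strip at its right end (mouth towards -y) and the lug at its left. The rail's backplate runs from (160.5,126.5) to (346,128).

```bash
python3 - <<'E'
from h import *
T=read_camera("top");S=read_camera("side")
cs=[(365.25,215.75),(391.5,209.75),(396.25,228.5),(370.25,235.1)]
P=np.array([onz(T,u,v,120) for u,v in cs]);print("bin back",P.round(1),P.mean(0))
for i in range(4):print(np.linalg.norm(P[i]-P[i-3]))
# side: strip corner etc
for n,(u,v) in dict(botnear=(460/8-50+326-0,0)).items(): pass
sc=lambda a,b:(326+(a-400)/8,220+b/8)
print("side corner (floor,near robot?)",onz(S,*sc(462,130),120),onz(S,*sc(665,205),120),onz(S,*sc(748,122),120))
L=onz(T,160.5,126.5,238);Rr=onz(T,346.3,128.3,238);print("rail top",L,Rr,np.linalg.norm(L-Rr))
# hung bins: sides at mouth z=220
bc=lambda a,b:(155+a/4,107+(b-320)/4)
for q in [(147,430),(235,430),(574,432),(656,432)]: print("hung",q,onz(T,*bc(*q),220))
# crops for rail in side
s=cv2.imread("pics/side0.png");t=cv2.imread("pics/top0.png")
a=cv2.resize(s[112:232,250:400],None,fx=5,fy=5,interpolation=cv2.INTER_CUBIC)
cv2.imwrite("pics/c2.png",a)
E
```

```text
bin back [[ 437.3 -194.3  120. ]
 [ 454.7 -273.   120. ]
 [ 398.7 -286.3  120. ]
 [ 379.7 -208.5  120. ]] [ 417.62384404 -240.52538153  120.        ]
80.5855093392021
57.50150761417913
80.08452838820972
59.31804371330938
side corner (floor,near robot?) [ 379.75430284 -211.97080231  120.        ] [ 396.1939821 -288.8330073  120.       ] [ 454.14244665 -277.1010066   120.        ]
rail top [677.7600999  366.70741864 238.        ] [ 670.63682534 -131.67917461  238.        ] 498.4374959476022
hung (147, 430) [660.1056336  289.20311363 220.        ]
hung (235, 430) [659.82646349 229.34283577 220.        ]
hung (574, 432) [657.36368398  -1.92999405 220.        ]
hung (656, 432) [657.1012576  -58.03194718 220.        ]
```

View pics/c2.png

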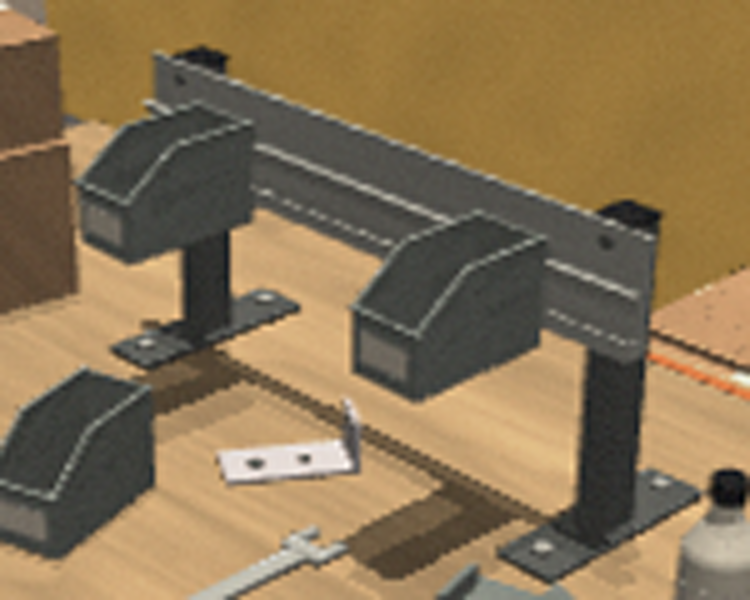

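Both views show the plate's front top edge running from side (280.6,123) to (381,159.6), and the two hung bins leave a gap of about 230 mm. I'll check these by triangulation and plan the first move.

```bash
cat >> h.py <<'E'
def tool(yaw,lean,laxis=None):
    """tool down with closing y-axis at azimuth yaw, then lean (rad) about closing axis (+: world rotation about it)"""
    y=np.array([np.cos(yaw),np.sin(yaw),0]);z=np.array([0,0,-1.]);M=np.c_[np.cross(y,z),y,z]
    return R.from_rotvec(lean*y)*R.from_matrix(M)
def go(P,Q,start=None):
    """print turn (tool axes) then shift (axes after turn) from the present pose; returns pose"""
    if start is None:
        s=monitor.read_state();start=(s["position"],R.from_quat(s["eef_rot"]))
    p,q=start;t=(q.inv()*Q).as_rotvec()
    print("turn",t.round(3),"%.0f deg"%np.degrees(np.linalg.norm(t)),"shift mm",Q.inv().apply(np.array(P)-p).round(1),"world",(np.array(P)-p).round(1))
    return np.array(P),Q
def st():
    s=monitor.read_state();print("t",round(s["time_s"],2),"pos",s["position"].round(1),"R",R.from_quat(s["eef_rot"]).as_matrix().round(3).tolist(),"j",s["joints"].round(2),"F",s["force"].round(1),"w",s["grip_width"],s["grip_force"])
E
python3 - <<'E'
from h import *
T=read_camera("top");S=read_camera("side")
print(tri(T,(160.5,126.5),S,(280.6,123)),tri(T,(346.3,128.3),S,(381,159.6)))
b=tool(0.23,0)
a=go((560,200,380),b); go((425,-230,320),b,a)
# project expected rail ends
print(proj(T,[[674,117,238],[664,117,201]]))
E
```

```text
(array([680.35193782, 367.77140114, 232.88661066]), np.float64(3.3225485582449155)) (array([ 672.98559875, -133.62081834,  235.17154105]), np.float64(4.602692119768676))
turn [-0.     0.     0.923] 53 deg shift mm [-491.   168.5 -166.3] world [ 276.  -439.7  166.3]
turn [0. 0. 0.] 0 deg shift mm [-387.9 -229.5   60. ] world [-135 -430  -60]
[[253.81769616 127.47428351]
 [256.15520593 134.48135764]]
```

>>> {"op": "play_rows", "data": {"moves": [{"translation": [0, 0, -0.017], "turn": [0, 0, 0.0923], "jaw": 0.091}, {"translation": [0, 0, -0.017], "turn": [0, 0, 0.0923], "jaw": 0.091}, {"translation": [0, 0, -0.017], "turn": [0, 0, 0.0923], "jaw": 0.091}, {"translation": [0, 0, -0.017], "turn": [0, 0, 0.0923], "jaw": 0.091}, {"translation": [0, 0, -0.017], "turn": [0, 0, 0.0923], "jaw": 0.091}, {"translation": [0, 0, -0.017], "turn": [0, 0, 0.0923], "jaw": 0.091}, {"translation": [0, 0, -0.017], "turn": [0, 0, 0.0923], "jaw": 0.091}, {"translation": [0, 0, -0.017], "turn": [0, 0, 0.0923], "jaw": 0.091}, {"translation": [0, 0, -0.017], "turn": [0, 0, 0.0923], "jaw": 0.091}, {"translation": [0, 0, -0.017], "turn": [0, 0, 0.0923], "jaw": 0.091}]}}

```text
time_s: 1.3
position: [284.0, 639.7, 384.6]
eef_rot: [0.623, 0.782, -0.0, 0.0]
force: [-1.1, 0.1, -0.0]
grip_width: 91.0
grip_force: 0.0
```

>>> {"op": "play_rows", "data": {"moves": [{"translation": [-0.047, 0.016, 0], "turn": [0, 0, 0], "jaw": 0.091}, {"translation": [-0.047, 0.016, 0], "turn": [0, 0, 0], "jaw": 0.091}, {"translation": [-0.047, 0.016, 0], "turn": [0, 0, 0], "jaw": 0.091}, {"translation": [-0.047, 0.016, 0], "turn": [0, 0, 0], "jaw": 0.091}, {"translation": [-0.047, 0.016, 0], "turn": [0, 0, 0], "jaw": 0.091}, {"translation": [-0.047, 0.016, 0], "turn": [0, 0, 0], "jaw": 0.091}, {"translation": [-0.047, 0.016, 0], "turn": [0, 0, 0], "jaw": 0.091}, {"translation": [-0.047, 0.016, 0], "turn": [0, 0, 0], "jaw": 0.091}, {"translation": [-0.047, 0.016, 0], "turn": [0, 0, 0], "jaw": 0.091}, {"translation": [-0.047, 0.016, 0], "turn": [0, 0, 0], "jaw": 0.091}]}}

```text
time_s: 2.3
position: [547.6, 216.7, 384.1]
eef_rot: [0.621, 0.784, 0.0, 0.0]
force: [0.3, 1.0, -0.4]
grip_width: 90.7
grip_force: 0.0
```

>>> {"op": "play_rows", "data": {"moves": [{"translation": [-0.039, -0.023, 0.006], "turn": [0, 0, 0], "jaw": 0.091}, {"translation": [-0.039, -0.023, 0.006], "turn": [0, 0, 0], "jaw": 0.091}, {"translation": [-0.039, -0.023, 0.006], "turn": [0, 0, 0], "jaw": 0.091}, {"translation": [-0.039, -0.023, 0.006], "turn": [0, 0, 0], "jaw": 0.091}, {"translation": [-0.039, -0.023, 0.006], "turn": [0, 0, 0], "jaw": 0.091}, {"translation": [-0.039, -0.023, 0.006], "turn": [0, 0, 0], "jaw": 0.091}, {"translation": [-0.039, -0.023, 0.006], "turn": [0, 0, 0], "jaw": 0.091}, {"translation": [-0.039, -0.023, 0.006], "turn": [0, 0, 0], "jaw": 0.091}, {"translation": [-0.039, -0.023, 0.006], "turn": [0, 0, 0], "jaw": 0.091}, {"translation": [-0.039, -0.023, 0.006], "turn": [0, 0, 0], "jaw": 0.091}]}}

```text
time_s: 3.3
position: [411.0, -215.1, 324.0]
eef_rot: [0.621, 0.784, 0.0, 0.0]
force: [1.3, 0.5, 0.3]
grip_width: 91.2
grip_force: 0.0
```

```bash
python3 - <<'E'
from h import *
st()
W=read_camera("wrist");cv2.imwrite("pics/w1.png",W["pixels"][:,:,::-1]);print(W["xyz"],W["camera_matrix"],W["attitude"])
E
```

```text
t 3.3 pos [ 411.  -215.1  324. ] R [[-0.228, 0.974, 0.001], [0.974, 0.228, -0.0], [-0.001, 0.001, -1.0]] j [-0.53 -0.14  2.11 -0.    1.18 -0.76] F [1.3 0.5 0.3] w 91.18614972746882 0.0
[ 396.87388476 -148.72608756  494.92017479] [[295.97362479   0.         316.57860142]
 [  0.         295.97362479 199.94253934]
 [  0.           0.           1.        ]] [-0.12332997 -0.01410066  0.11370779  0.98572888]
```

View pics/w1.png

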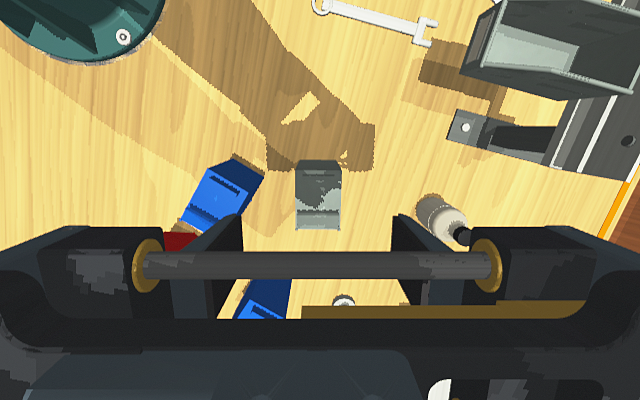

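The wrist view shows the bin square to the fingers: the back spans columns 296–341, the lug line is at row ~172 and the strip end at row ~229. I'll refine the pose and plan the leaned grasp.

```bash
python3 - <<'E'
from h import *
W=read_camera("wrist")
for p in [(296.5,175),(341,175),(296.5,205),(341,205),(319,171)]: print(p,onz(W,*p,120))
print(onz(W,319,229.5,133.5))
s=monitor.read_state()
# bin frame lying
yaw=0.23; bx=np.array([0,0,1.]);bz=np.array([np.sin(yaw),-np.cos(yaw),0]);by=np.cross(bz,bx);print(by)
E
```

```text
(296.5, 175) [ 384.01071999 -219.57877204  120.        ]
(341, 175) [ 439.33783232 -206.73572979  120.        ]
(296.5, 205) [ 392.32575703 -258.39759901  120.        ]
(341, 205) [ 449.08521097 -245.20963633  120.        ]
(319, 171) [ 410.81837227 -208.07870443  120.        ]
[ 427.56882728 -280.04191492  133.5       ]
[-0.9736664  -0.22797752  0.        ]
```

>>> {"op": "play_rows", "data": {"moves": [{"translation": [0, 0, 0], "turn": [0, 0.06, 0], "jaw": 0.091}, {"translation": [0, 0, 0], "turn": [0, 0.06, 0], "jaw": 0.091}, {"translation": [0, 0, 0], "turn": [0, 0.06, 0], "jaw": 0.091}, {"translation": [0, 0, 0], "turn": [0, 0.06, 0], "jaw": 0.091}, {"translation": [0, 0, 0], "turn": [0, 0.06, 0], "jaw": 0.091}, {"translation": [0, 0, 0], "turn": [0, 0.06, 0], "jaw": 0.091}, {"translation": [0, 0, 0], "turn": [0, 0.06, 0], "jaw": 0.091}, {"translation": [0, 0, 0], "turn": [0, 0.06, 0], "jaw": 0.091}, {"translation": [0, 0, 0], "turn": [0, 0.06, 0], "jaw": 0.091}, {"translation": [0, 0, 0], "turn": [0, 0.06, 0], "jaw": 0.091}]}}

```text
time_s: 4.4
position: [412.2, -213.1, 324.1]
eef_rot: [0.593, 0.748, 0.184, -0.232]
force: [0.4, 0.3, -0.2]
grip_width: 90.9
grip_force: 0.0
```

```bash
python3 - <<'E'
from h import *
st()
T=read_camera("top");h=cv2.cvtColor(T["pixels"],cv2.COLOR_RGB2HSV)
m=cv2.inRange(h,(105,120,60),(130,255,255))
n,l,s,c=cv2.connectedComponentsWithStats(m)
for i in range(1,n):
    if s[i,4]>150:
        b=cv2.boxPoints(cv2.minAreaRect(np.argwhere(l==i)[:,::-1].astype(np.float32)));print(c[i],[onz(T,*q,120)[:2].round().tolist() for q in b])
E
```

```text
t 4.4 pos [ 412.2 -213.1  324.1] R [[-0.188, 0.974, -0.129], [0.802, 0.228, 0.552], [0.567, -0.0, -0.824]] j [-0.72  0.11  1.95  0.34  1.59 -1.03] F [ 0.4  0.3 -0.2] w 90.8951332644776 0.0
[ 66.08510638 226.46382979] [[349.0, 698.0], [476.0, 698.0], [475.0, 682.0], [348.0, 683.0]]
[203.92168675 228.76807229] [[446.0, 329.0], [446.0, 237.0], [357.0, 237.0], [357.0, 328.0]]
[391.56367925 264.53301887] [[275.0, -228.0], [328.0, -247.0], [304.0, -318.0], [251.0, -299.0]]
```

```bash
cat > kin.py <<'E'
from h import *
from scipy.optimize import least_squares
def E(a,t): return R.from_euler(a,t)
def fk(j,p):
    a1,d1,L1,L2,o,d6=p[:6]
    A=E('z',j[0]);B=A*E('y',j[1]);C=A*E('y',j[1]+j[2]);D=C*E('z',p[6]*j[3])*E('y',j[4])
    P=A.apply([a1,0,d1])+B.apply([0,0,L1])+C.apply([o,0,L2])+D.apply([0,0,d6])
    return P,D*E('z',p[7]*j[5]+np.pi/2)
LO=np.array([-2.77,-.74,0,-1.06,.31,-3.08]);HI=np.array([2.77,2.19,2.66,4.2,2.87,3.08])
def ik(P,Q,p,j0):
    def f(j):
        a,b=fk(j,p);return np.r_[(a-P)/100,(b.inv()*Q).as_rotvec()]
    r=least_squares(f,np.clip(j0,LO+.01,HI-.01),bounds=(LO,HI));return r.x,np.abs(r.fun).max()
E
python3 - <<'E'
from kin import *
s=monitor.read_state()
J=[np.array([1.11969009,.37942145,1.73476965,-2e-5,1.02848573,-.03327]),np.array([-.53,-.14,2.11,0,1.18,-.76]),s["joints"]]
P=[np.array([283.87,639.43,213.28]),np.array([411,-215.1,324.]),s["position"]]
w=[1,.1,1]
Rs=[R.from_quat([.207396,.978257,-.000528,-.000122]),None,R.from_quat(s["eef_rot"])]
best=None
for s4 in (1,-1):
  for s6 in (1,-1):
    f=lambda p:np.concatenate([wi*(fk(j,np.r_[p,s4,s6])[0]-q) for j,q,wi in zip(J,P,w)])
    r=least_squares(f,[50,450,600,600,20,250]);p=np.r_[r.x,s4,s6]
    e=[(fk(J[i],p)[1].inv()*Rs[i]).magnitude() for i in (0,2)]
    print(s4,s6,r.cost,r.x.round(1),e)
    if best is None or r.cost+sum(e)<best[0]: best=(r.cost+sum(e),p)
np.save("p.npy",best[1])
E
```

```text
1 1 273.9493828719955 [ -165.   -681.    123.3   122.4 -1381.3   339.3] [1.5068009916299272e-06, 6.018865528812212e-16]
1 -1 273.9493828719955 [ -165.   -681.    123.3   122.4 -1381.3   339.3] [0.0665412194754523, 2.0658507613151134]
-1 1 288.68398585819693 [ 1454.2  9141.6  4286.4  4844.8 12552.6  -338.9] [4.001939977277301e-05, 0.673421355239597]
-1 -1 288.68398585819693 [ 1454.2  9141.6  4286.4  4844.8 12552.6  -338.9] [0.0665618725716922, 2.1468200905523713]
```

```bash
sed -i 's/A.apply(\[a1,0,d1\])/A.apply([a1,p[8],d1])/' kin.py; cat > fit.py <<'E'
from kin import *
s=monitor.read_state()
J=[np.array([1.11969009,.37942145,1.73476965,-2e-5,1.02848573,-.03327]),np.array([-.53,-.14,2.11,0,1.18,-.76]),s["joints"]]
P=[np.array([283.87,639.43,213.28]),np.array([411,-215.1,324.]),s["position"]]
w=[1,.2,1]
pr=np.array([50,450,600,600,20,250,23])
mk=lambda p:np.r_[p[:6],1,1,p[6]]
f=lambda p:np.r_[np.concatenate([wi*(fk(j,mk(p))[0]-q) for j,q,wi in zip(J,P,w)]),(p-pr)/300]
r=least_squares(f,pr);print(r.cost,r.x.round(1),r.fun.round(2));np.save("p.npy",mk(r.x))
E
python3 fit.py
```

```text
0.23483365058409292 [4.000e-01 3.462e+02 5.570e+02 6.190e+02 7.180e+01 2.689e+02 2.330e+01] [ 0.01 -0.07 -0.12  0.03  0.23 -0.38  0.05 -0.05  0.2  -0.17 -0.35 -0.14
  0.06  0.17  0.06  0.  ]
```

```bash
python3 - <<'E'
from kin import *
p=np.load("p.npy");j0=monitor.read_state()["joints"]
O=np.array([408.9,-201.5,60]);yaw=.23
def bR(yaw,pitch): # pitch 0 = lying, 1 = standing
    bx=np.array([0,0,1.]);bz=np.array([np.sin(yaw),-np.cos(yaw),0]);M=np.c_[bx,np.cross(bz,bx),bz]
    y=np.array([np.cos(yaw),np.sin(yaw),0]);return R.from_rotvec(-pitch*np.pi/2*y)*R.from_matrix(M)
g=np.array([22,0,42.])
for L0 in (.3,.45,.6,.75):
    Q=tool(yaw,L0);G=O+bR(yaw,0).apply(g);j,e=ik(G+18.8*Q.apply([0,0,1]),Q,p,j0)
    print("L0",L0,j.round(2),round(e,3))
    for S in [(430,-150,0),(480,-120,0),(450,-230,0)]:
      for y2 in (.23,-.3,.7):
        Q2=tool(y2,L0-np.pi/2);G2=np.array(S)+bR(y2,1).apply(g);jj,e=ik(G2+18.8*Q2.apply([0,0,1]),Q2,p,j)
        print("   ",S,y2,jj.round(2),round(e,3))
E
```

```text
L0 0.3 [-0.67  0.41  2.09  0.24  0.9  -1.07] 0.0
    (430, -150, 0) 0.23 [ 0.15  0.72  2.1  -1.06  1.27  1.08] 0.425
    (430, -150, 0) -0.3 [ 0.15  0.81  2.03 -1.06  1.41  1.3 ] 0.0
    (430, -150, 0) 0.7 [ 0.04  0.47  2.25 -1.06  0.85  0.55] 0.652
    (480, -120, 0) 0.23 [ 0.2   0.74  2.02 -1.06  1.29  1.06] 0.369
    (480, -120, 0) -0.3 [ 0.19  0.84  1.93 -1.02  1.46  1.24] 0.0
    (480, -120, 0) 0.7 [ 0.12  0.54  2.15 -1.06  0.93  0.61] 0.575
    (450, -230, 0) 0.23 [-0.06  0.67  2.06 -1.06  1.16  0.88] 0.493
    (450, -230, 0) -0.3 [-0.03  0.81  1.96 -1.06  1.39  1.18] 0.145
    (450, -230, 0) 0.7 [-0.37  0.34  2.31 -1.06  0.31 -0.03] 0.844
L0 0.45 [-0.71  0.46  2.04  0.3   1.04 -1.14] 0.0
    (430, -150, 0) 0.23 [ 0.12  0.64  2.15 -1.06  1.11  0.97] 0.354
    (430, -150, 0) -0.3 [ 0.12  0.74  2.07 -1.03  1.28  1.25] 0.0
    (430, -150, 0) 0.7 [-0.07  0.38  2.31 -1.06  0.61  0.33] 0.639
    (480, -120, 0) 0.23 [ 0.17  0.67  2.07 -1.06  1.14  0.97] 0.299
    (480, -120, 0) -0.3 [ 0.17  0.77  1.97 -0.98  1.33  1.2 ] 0.0
    (480, -120, 0) 0.7 [ 0.05  0.46  2.21 -1.06  0.74  0.45] 
[... 814 characters left out ...]
 0.7 [-0.37  0.36  2.3  -1.06  0.31 -0.03] 0.559
L0 0.75 [-0.77  0.59  1.93  0.39  1.31 -1.24] 0.0
    (430, -150, 0) 0.23 [ 0.02  0.49  2.24 -1.06  0.81  0.78] 0.191
    (430, -150, 0) -0.3 [ 0.05  0.59  2.14 -0.94  1.02  1.11] 0.0
    (430, -150, 0) 0.7 [-0.18  0.33  2.37 -1.06  0.38  0.15] 0.421
    (480, -120, 0) 0.23 [ 0.09  0.54  2.17 -1.06  0.86  0.82] 0.149
    (480, -120, 0) -0.3 [ 0.1   0.63  2.04 -0.88  1.07  1.07] 0.0
    (480, -120, 0) 0.7 [-0.05  0.4   2.28 -1.06  0.49  0.26] 0.37
    (450, -230, 0) 0.23 [-0.19  0.48  2.2  -1.06  0.71  0.57] 0.234
    (450, -230, 0) -0.3 [-0.11  0.6   2.1  -1.05  0.97  1.05] 0.0
    (450, -230, 0) 0.7 [-0.37  0.37  2.3  -1.06  0.31 -0.03] 0.417
```

```bash
cat >> kin.py <<'E'
def bR(yaw,pitch=1.): # pitch 0 lying, 1 standing, >1 top towards its back
    bx=np.array([0,0,1.]);bz=np.array([np.sin(yaw),-np.cos(yaw),0]);M=np.c_[bx,np.cross(bz,bx),bz]
    y=np.array([np.cos(yaw),np.sin(yaw),0]);return R.from_rotvec(-pitch*np.pi/2*y)*R.from_matrix(M)
def pose(O,yaw,g,lean,pitch=1.):
    Q=tool(yaw,lean);return np.array(O)+bR(yaw,pitch).apply(g)+18.8*Q.apply([0,0,1]),Q
E
python3 - <<'E'
from kin import *
p=np.load("p.npy");j0=monitor.read_state()["joints"]
g=np.array([22,0,42.])
O=(408.9,-201.5,60)
seq=[("pre",(408.9,-201.5,160),.23,g,.9,0),("grasp",O,.23,g,.9,0),("lift",(408.9,-201.5,160),.23,g,.9,0),
("half",(430,-250,160),0,g,.9-.8,.8/1.5708),("stand",(430,-260,30),-.3,g,.9-1.5708,1),("stand",(430,-260,0),-.3,g,.9-1.5708,1),
("re",(430,-260,0),-.3,np.array([20,0,55]),.4,1),("hang",(580,113,145),-1.585,np.array([20,0,55]),.4,1),("tilt",(580,113,145),-1.585,np.array([20,0,55]),.05,1+.35/1.5708)]
for n,O,y,gg,l,pi in seq:
    P,Q=pose(O,y,gg,l,pi);j0,e=ik(P,Q,p,j0);print(n,P.round(1),j0.round(2),round(e,3))
P,Q=pose(O:=(408.9,-201.5,60),.23,g,.9,0)
a=go(P+[0,0,170],Q);go(P,Q,a)
E
```

```text
pre [ 415.1 -228.1  170.3] [-0.79  0.49  1.9   0.42  1.57 -1.2 ] 0.0
grasp [ 415.1 -228.1   70.3] [-0.79  0.66  1.88  0.43  1.44 -1.26] 0.0
lift [ 415.1 -228.1  170.3] [-0.79  0.49  1.9   0.42  1.57 -1.2 ] 0.0
half [ 430.  -261.6  186.8] [-0.64  0.14  2.1   0.1   0.96 -0.7 ] 0.0
stand [ 433.  -250.1   57.3] [-0.23  0.47  2.17 -0.98  0.85  0.86] 0.0
stand [ 433.  -250.1   27.3] [-0.23  0.53  2.15 -1.02  0.82  0.93] 0.0
re [ 438.1 -233.9   37.7] [-0.73  0.46  2.1   0.51  0.82 -0.83] 0.0
hang [607.3 112.6 182.7] [ 0.18  0.18  2.12 -0.17  0.46  1.9 ] 0.0
tilt [618.6 112.5 171. ] [ 0.15  0.31  1.92 -0.01  0.86  1.74] 0.0
turn [-0.001  0.293 -0.   ] 17 deg shift mm [-74.5  -0.4  39.9] world [  3.1 -14.8 -83.1]
turn [0. 0. 0.] 0 deg shift mm [-133.2    0.   105.7] world [   0.    0. -170.]
```

>>> {"op": "play_rows", "data": {"moves": [{"translation": [0, 0, 0], "turn": [0, 0.06, 0], "jaw": 0.091}, {"translation": [0, 0, 0], "turn": [0, 0.06, 0], "jaw": 0.091}, {"translation": [0, 0, 0], "turn": [0, 0.06, 0], "jaw": 0.091}, {"translation": [0, 0, 0], "turn": [0, 0.06, 0], "jaw": 0.091}, {"translation": [0, 0, 0], "turn": [0, 0.053, 0], "jaw": 0.091}, {"translation": [-0.02, 0, 0.01], "turn": [0, 0, 0], "jaw": 0.091}, {"translation": [-0.02, 0, 0.01], "turn": [0, 0, 0], "jaw": 0.091}, {"translation": [-0.02, 0, 0.01], "turn": [0, 0, 0], "jaw": 0.091}, {"translation": [-0.015, 0, 0.01], "turn": [0, 0, 0], "jaw": 0.091}, {"translation": [0, 0, 0], "turn": [0, 0, 0], "jaw": 0.091}]}}

```text
time_s: 5.45
position: [415.1, -228.2, 238.8]
eef_rot: [0.56, 0.706, 0.268, -0.34]
force: [-0.5, 0.2, 0.6]
grip_width: 91.2
grip_force: 0.0
```

```bash
python3 - <<'E'
from kin import *
st();P,Q=pose((408.9,-201.5,60),.23,np.array([22,0,42.]),.9,0);go(P,Q)
E
```

```text
t 5.45 pos [ 415.1 -228.2  238.8] R [[-0.141, 0.974, -0.179], [0.609, 0.228, 0.759], [0.78, -0.002, -0.626]] j [-0.79  0.37  1.9   0.42  1.67 -1.16] F [-0.5  0.2  0.6] w 91.19679304953458 0.0
turn [-0.002  0.005 -0.001] 0 deg shift mm [-1.319e+02  1.000e-01  1.048e+02] world [ 0.000e+00  1.000e-01 -1.685e+02]
```

>>> {"op": "play_rows", "data": {"moves": [{"translation": [-0.0165, 0, 0.0131], "turn": [0, 0, 0], "jaw": 0.091}, {"translation": [-0.0165, 0, 0.0131], "turn": [0, 0, 0], "jaw": 0.091}, {"translation": [-0.0165, 0, 0.0131], "turn": [0, 0, 0], "jaw": 0.091}, {"translation": [-0.0165, 0, 0.0131], "turn": [0, 0, 0], "jaw": 0.091}, {"translation": [-0.0165, 0, 0.0131], "turn": [0, 0, 0], "jaw": 0.091}, {"translation": [-0.0165, 0, 0.0131], "turn": [0, 0, 0], "jaw": 0.091}, {"translation": [-0.0165, 0, 0.0131], "turn": [0, 0, 0], "jaw": 0.091}, {"translation": [-0.0165, 0, 0.0131], "turn": [0, 0, 0], "jaw": 0.091}, {"translation": [0, 0, 0], "turn": [0, 0, 0], "jaw": 0.091}, {"translation": [0, 0, 0], "turn": [0, 0, 0], "jaw": 0.091}]}}

```text
time_s: 6.45
position: [416.2, -230.2, 72.8]
eef_rot: [0.56, 0.707, 0.268, -0.338]
force: [0.1, -0.0, 0.7]
grip_width: 91.2
grip_force: 0.0
```

```bash
python3 - <<'E'
from kin import *
st()
for n in ("side","top"):
    c=read_camera(n)["pixels"];cv2.imwrite(f"pics/{n}1.png",c[:,:,::-1])
a=cv2.imread("pics/side1.png")[170:300,270:470];b=cv2.imread("pics/top1.png")[150:280,330:480]
cv2.imwrite("pics/c3.png",np.hstack([cv2.resize(a,None,fx=2.2,fy=2.2),cv2.resize(b,None,fx=2.2,fy=2.2)]))
E
```

```text
t 6.45 pos [ 416.2 -230.2   72.8] R [[-0.143, 0.974, -0.178], [0.611, 0.228, 0.758], [0.779, 0.0, -0.627]] j [-0.79  0.63  1.9   0.43  1.43 -1.27] F [ 0.1 -0.   0.7] w 91.2489540617604 0.0
```

View pics/c3.png

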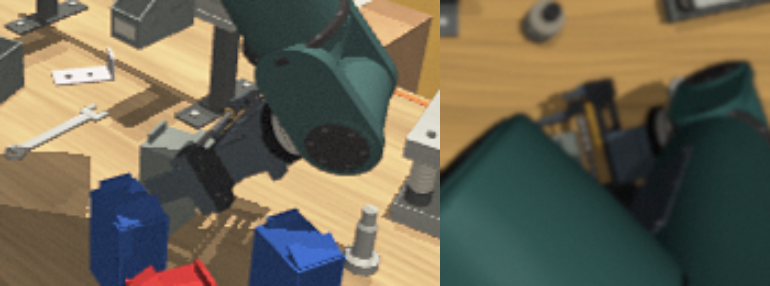

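The fingers straddle the bin at crop (180,150), and the hand is clear of the blue bins. I'll close the grip.

>>> {"op": "play_rows", "data": {"moves": [{"translation": [0, 0, 0], "turn": [0, 0, 0], "jaw": 0.05}, {"translation": [0, 0, 0], "turn": [0, 0, 0], "jaw": 0.05}, {"translation": [0, 0, 0], "turn": [0, 0, 0], "jaw": 0.05}, {"translation": [0, 0, 0], "turn": [0, 0, 0], "jaw": 0.05}, {"translation": [0, 0, 0], "turn": [0, 0, 0], "jaw": 0.05}, {"translation": [0, 0, 0], "turn": [0, 0, 0], "jaw": 0.05}, {"translation": [0, 0, 0], "turn": [0, 0, 0], "jaw": 0.05}, {"translation": [0, 0, 0], "turn": [0, 0, 0], "jaw": 0.05}, {"translation": [0, 0, 0], "turn": [0, 0, 0], "jaw": 0.05}, {"translation": [0, 0, 0], "turn": [0, 0, 0], "jaw": 0.05}], "squeeze": 40}}

```text
time_s: 7.55
position: [415.9, -230.1, 72.0]
eef_rot: [0.56, 0.707, 0.268, -0.338]
force: [0.7, -0.4, 5.4]
grip_width: 59.6
grip_force: 39.8
```

```bash
python3 - <<'E'
from kin import *
st();s=monitor.read_state();a=s["position"],R.from_quat(s["eef_rot"])
O=np.array((408.9,-201.5,60))
gt=bR(.23,0).inv().apply(a[0]-O);print("tcp in bin",gt.round(1))
rel=bR(.23,0).inv()*a[1]  # tool in bin
np.savez("g1.npz",g=gt,q=rel.as_quat())
def bp(O,y,pi): B=bR(y,pi);return np.array(O)+B.apply(gt),B*rel
p=np.load("p.npy");j=s["joints"]
x=go(*bp((409,-201.5,150),.23,0),a)
for n,(O,y,pi) in dict(a=((430,-240,150),0.05,.35),b=((430,-262,120),-.2,.65),c=((430,-270,60),-.5,1),d=((430,-270,0.5),-.5,1)).items():
    P=bp(O,y,pi);j,e=ik(*P,p,j);print(n,P[0].round(1),j.round(2),round(e,3));x=go(*P,x)
E
```

```text
t 7.55 pos [ 415.9 -230.1   72. ] R [[-0.143, 0.974, -0.178], [0.61, 0.228, 0.759], [0.779, 0.0, -0.627]] j [-0.79  0.63  1.9   0.43  1.43 -1.27] F [ 0.7 -0.4  5.4] w 59.6288725684026 39.82916013803333
tcp in bin [12.  -0.3 29.4]
turn [-0. -0. -0.] 0 deg shift mm [ 70.1   0.1 -56.4] world [ 0.1  0.  90. ]
a [ 431.2 -258.8  175.6] [-0.72  0.24  2.04  0.27  1.12 -0.92] 0.0
turn [-0.106 -0.548  0.149] 33 deg shift mm [-23.1  13.8 -22.7] world [ 15.2 -28.7  13.6]
b [ 429.2 -267.1  151.4] [-0.54  0.17  2.16 -0.17  0.78 -0.22] 0.0
turn [-0.027 -0.469  0.251] 31 deg shift mm [-5.4 -0.3 25.1] world [ -2.   -8.3 -24.3]
c [ 436.  -259.6   89.4] [-0.26  0.44  2.1  -0.82  0.98  0.85] 0.0
turn [ 0.119 -0.546  0.279] 36 deg shift mm [46.5  2.3 42.1] world [  6.8   7.5 -61.9]
d [ 436.  -259.6   29.9] [-0.26  0.56  2.08 -0.88  0.91  0.95] 0.0
turn [0. 0. 0.] 0 deg shift mm [37.3  0.  46.4] world [  0.    0.  -59.5]
```

>>> {"op": "play_rows", "data": {"moves": [{"translation": [0.007, 0, -0.0056], "turn": [0, 0, 0], "jaw": 0.05}, {"translation": [0.007, 0, -0.0056], "turn": [0, 0, 0], "jaw": 0.05}, {"translation": [0.007, 0, -0.0056], "turn": [0, 0, 0], "jaw": 0.05}, {"translation": [0.007, 0, -0.0056], "turn": [0, 0, 0], "jaw": 0.05}, {"translation": [0.007, 0, -0.0056], "turn": [0, 0, 0], "jaw": 0.05}, {"translation": [0.007, 0, -0.0056], "turn": [0, 0, 0], "jaw": 0.05}, {"translation": [0.007, 0, -0.0056], "turn": [0, 0, 0], "jaw": 0.05}, {"translation": [0.007, 0, -0.0056], "turn": [0, 0, 0], "jaw": 0.05}, {"translation": [0.007, 0, -0.0056], "turn": [0, 0, 0], "jaw": 0.05}, {"translation": [0.007, 0, -0.0056], "turn": [0, 0, 0], "jaw": 0.05}]}}

```text
time_s: 8.55
position: [415.7, -229.8, 162.3]
eef_rot: [0.56, 0.707, 0.268, -0.338]
force: [-0.3, 0.9, -4.1]
grip_width: 60.2
grip_force: 39.8
```

>>> {"op": "play_rows", "data": {"moves": [{"translation": [0, 0, 0], "turn": [-0.0151, -0.0783, 0.0213], "jaw": 0.05}, {"translation": [0, 0, 0], "turn": [-0.0151, -0.0783, 0.0213], "jaw": 0.05}, {"translation": [0, 0, 0], "turn": [-0.0151, -0.0783, 0.0213], "jaw": 0.05}, {"translation": [0, 0, 0], "turn": [-0.0151, -0.0783, 0.0213], "jaw": 0.05}, {"translation": [0, 0, 0], "turn": [-0.0151, -0.0783, 0.0213], "jaw": 0.05}, {"translation": [0, 0, 0], "turn": [-0.0151, -0.0783, 0.0213], "jaw": 0.05}, {"translation": [0, 0, 0], "turn": [-0.0151, -0.0783, 0.0213], "jaw": 0.05}, {"translation": [-0.008, 0.005, -0.008], "turn": [0, 0, 0], "jaw": 0.05}, {"translation": [-0.008, 0.005, -0.008], "turn": [0, 0, 0], "jaw": 0.05}, {"translation": [-0.007, 0.004, -0.007], "turn": [0, 0, 0], "jaw": 0.05}]}}

```text
time_s: 9.55
position: [432.0, -259.7, 176.1]
eef_rot: [0.679, 0.714, 0.118, -0.124]
force: [0.1, 0.1, -4.0]
grip_width: 59.9
grip_force: 39.9
```

>>> {"op": "play_rows", "data": {"moves": [{"translation": [0, 0, 0], "turn": [-0.0034, -0.0586, 0.0314], "jaw": 0.05}, {"translation": [0, 0, 0], "turn": [-0.0034, -0.0586, 0.0314], "jaw": 0.05}, {"translation": [0, 0, 0], "turn": [-0.0034, -0.0586, 0.0314], "jaw": 0.05}, {"translation": [0, 0, 0], "turn": [-0.0034, -0.0586, 0.0314], "jaw": 0.05}, {"translation": [0, 0, 0], "turn": [-0.0034, -0.0586, 0.0314], "jaw": 0.05}, {"translation": [0, 0, 0], "turn": [-0.0034, -0.0586, 0.0314], "jaw": 0.05}, {"translation": [0, 0, 0], "turn": [-0.0034, -0.0586, 0.0314], "jaw": 0.05}, {"translation": [0, 0, 0], "turn": [-0.0034, -0.0586, 0.0314], "jaw": 0.05}, {"translation": [0, 0, 0], "turn": [0, 0, 0], "jaw": 0.05}, {"translation": [0, 0, 0], "turn": [0, 0, 0], "jaw": 0.05}]}}

```text
time_s: 10.55
position: [431.5, -258.7, 175.4]
eef_rot: [0.773, 0.632, -0.049, 0.039]
force: [-0.3, 0.2, -2.5]
grip_width: 59.6
grip_force: 39.9
```

```bash
cat > next.py <<'E'
from kin import *
import sys
d=np.load("g1.npz");gt,rel=d["g"],R.from_quat(d["q"])
def bp(O,y,pi): B=bR(y,pi);return np.array(O)+B.apply(gt),B*rel
def nowbin():
    s=monitor.read_state();Q=R.from_quat(s["eef_rot"]);B=Q*rel.inv();O=s["position"]-B.apply(gt);return O,B
if __name__=="__main__":
    st();O,B=nowbin();print("bin at",O.round(1),B.as_matrix().round(3).tolist())
    a=[float(v) for v in sys.argv[1:]];go(*bp(a[:3],a[3],a[4]))
E
python3 next.py 430 -270 60 -.5 1
```

```text
t 10.55 pos [ 431.5 -258.7  175.4] R [[0.197, 0.98, -0.026], [0.972, -0.199, -0.123], [-0.126, -0.001, -0.992]] j [-0.52  0.11  2.17 -0.16  0.83 -0.21] F [-0.3  0.2 -2.5] w 59.56425038496961 39.91543946787715
bin at [ 432.2 -253.5  144. ] [[0.17, -0.98, -0.103], [0.835, 0.199, -0.514], [0.524, 0.001, 0.852]]
turn [ 0.118 -0.547  0.28 ] 36 deg shift mm [55.   4.4 66.1] world [  4.5  -0.9 -86. ]
```

>>> {"op": "play_rows", "data": {"moves": [{"translation": [0, 0, 0], "turn": [0.0147, -0.0684, 0.035], "jaw": 0.05}, {"translation": [0, 0, 0], "turn": [0.0147, -0.0684, 0.035], "jaw": 0.05}, {"translation": [0, 0, 0], "turn": [0.0147, -0.0684, 0.035], "jaw": 0.05}, {"translation": [0, 0, 0], "turn": [0.0147, -0.0684, 0.035], "jaw": 0.05}, {"translation": [0, 0, 0], "turn": [0.0147, -0.0684, 0.035], "jaw": 0.05}, {"translation": [0, 0, 0], "turn": [0.0147, -0.0684, 0.035], "jaw": 0.05}, {"translation": [0, 0, 0], "turn": [0.0147, -0.0684, 0.035], "jaw": 0.05}, {"translation": [0, 0, 0], "turn": [0.0147, -0.0684, 0.035], "jaw": 0.05}, {"translation": [0, 0, 0], "turn": [0, 0, 0], "jaw": 0.05}, {"translation": [0, 0, 0], "turn": [0, 0, 0], "jaw": 0.05}]}}

```text
time_s: 11.55
position: [431.3, -258.6, 175.0]
eef_rot: [0.811, 0.481, -0.286, 0.169]
force: [0.1, -0.4, -2.2]
grip_width: 60.0
grip_force: 39.9
```

```bash
python3 next.py 430 -270 15 -.5 1
```

```text
t 11.55 pos [ 431.3 -258.6  175. ] R [[0.373, 0.878, -0.301], [0.684, -0.479, -0.549], [-0.626, -0.001, -0.78]] j [-0.26  0.25  2.13 -0.76  1.09  0.72] F [ 0.1 -0.4 -2.2] w 59.96063110701963 39.91572629660368
bin at [ 425.3 -269.   145.6] [[0.48, -0.878, 0.0], [0.878, 0.48, -0.001], [0.001, 0.001, 1.0]]
turn [-0.001 -0.001  0.   ] 0 deg shift mm [ 83.    4.6 100.9] world [   4.7   -1.  -130.6]
```

>>> {"op": "play_rows", "data": {"moves": [{"translation": [0.0083, 0.0005, 0.0101], "turn": [0, 0, 0], "jaw": 0.05}, {"translation": [0.0083, 0.0005, 0.0101], "turn": [0, 0, 0], "jaw": 0.05}, {"translation": [0.0083, 0.0005, 0.0101], "turn": [0, 0, 0], "jaw": 0.05}, {"translation": [0.0083, 0.0005, 0.0101], "turn": [0, 0, 0], "jaw": 0.05}, {"translation": [0.0083, 0.0005, 0.0101], "turn": [0, 0, 0], "jaw": 0.05}, {"translation": [0.0083, 0.0005, 0.0101], "turn": [0, 0, 0], "jaw": 0.05}, {"translation": [0.0083, 0.0005, 0.0101], "turn": [0, 0, 0], "jaw": 0.05}, {"translation": [0.0083, 0.0005, 0.0101], "turn": [0, 0, 0], "jaw": 0.05}, {"translation": [0.0083, 0.0005, 0.0101], "turn": [0, 0, 0], "jaw": 0.05}, {"translation": [0.0083, 0.0005, 0.0101], "turn": [0, 0, 0], "jaw": 0.05}]}}

```text
time_s: 12.55
position: [436.4, -260.0, 43.6]
eef_rot: [0.811, 0.481, -0.286, 0.17]
force: [0.6, 0.2, -3.4]
grip_width: 59.9
grip_force: 39.9
```

>>> {"op": "play_rows", "data": {"moves": [{"translation": [0.0011, 0, 0.0014], "turn": [0, 0, 0], "jaw": 0.05}, {"translation": [0.0011, 0, 0.0014], "turn": [0, 0, 0], "jaw": 0.05}, {"translation": [0.0011, 0, 0.0014], "turn": [0, 0, 0], "jaw": 0.05}, {"translation": [0.0011, 0, 0.0014], "turn": [0, 0, 0], "jaw": 0.05}, {"translation": [0.0011, 0, 0.0014], "turn": [0, 0, 0], "jaw": 0.05}, {"translation": [0.0011, 0, 0.0014], "turn": [0, 0, 0], "jaw": 0.05}, {"translation": [0.0007, 0, 0.0009], "turn": [0, 0, 0], "jaw": 0.05}, {"translation": [0, 0, 0], "turn": [0, 0, 0], "jaw": 0.05}, {"translation": [0, 0, 0], "turn": [0, 0, 0], "jaw": 0.05}, {"translation": [0, 0, 0], "turn": [0, 0, 0], "jaw": 0.05}]}}

```text
time_s: 13.55
position: [436.3, -260.1, 33.0]
eef_rot: [0.811, 0.481, -0.286, 0.171]
force: [0.1, -0.2, -2.4]
grip_width: 60.0
grip_force: 39.9
```

```bash
python3 next.py 430 -270 0 -.5 1
```

```text
t 13.55 pos [ 436.3 -260.1   33. ] R [[0.374, 0.877, -0.3], [0.682, -0.48, -0.552], [-0.628, 0.002, -0.778]] j [-0.26  0.53  2.12 -0.88  0.91  0.95] F [ 0.1 -0.2 -2.4] w 59.992114882889716 39.91553323343396
bin at [ 430.3 -270.6    3.5] [[0.48, -0.877, -0.001], [0.877, 0.48, 0.002], [-0.001, -0.002, 1.0]]
turn [ 0.001  0.001 -0.002] 0 deg shift mm [ 2.5 -0.5  2.5] world [-0.3  0.6 -3.5]
```

>>> {"op": "play_rows", "data": {"moves": [{"translation": [0.0006, 0, 0.0008], "turn": [0, 0, 0], "jaw": 0.05}, {"translation": [0.0006, 0, 0.0008], "turn": [0, 0, 0], "jaw": 0.05}, {"translation": [0.0006, 0, 0.0008], "turn": [0, 0, 0], "jaw": 0.05}, {"translation": [0.0003, 0, 0.0004], "turn": [0, 0, 0], "jaw": 0.05}, {"translation": [0, 0, 0], "turn": [0, 0, 0], "jaw": 0.05}, {"translation": [0, 0, 0], "turn": [0, 0, 0], "jaw": 0.05}, {"translation": [0, 0, 0], "turn": [0, 0, 0], "jaw": 0.05}, {"translation": [0, 0, 0], "turn": [0, 0, 0], "jaw": 0.05}, {"translation": [0, 0, 0], "turn": [0, 0, 0], "jaw": 0.05}, {"translation": [0, 0, 0], "turn": [0, 0, 0], "jaw": 0.05}]}}

```text
time_s: 14.55
position: [436.2, -260.3, 29.5]
eef_rot: [0.811, 0.481, -0.286, 0.171]
force: [-0.2, 1.7, 3.0]
grip_width: 59.7
grip_force: 39.9
```

```bash
python3 next.py 430 -270 0 -.5 1
```

```text
t 14.55 pos [ 436.2 -260.3   29.5] R [[0.374, 0.877, -0.3], [0.682, -0.48, -0.552], [-0.628, 0.002, -0.778]] j [-0.26  0.54  2.12 -0.89  0.91  0.96] F [-0.2  1.7  3. ] w 59.71117502715367 39.93315395699028
bin at [ 4.302e+02 -2.707e+02  1.000e-01] [[0.48, -0.877, -0.001], [0.877, 0.48, 0.002], [-0.002, -0.002, 1.0]]
turn [ 0.001  0.002 -0.002] 0 deg shift mm [ 0.4 -0.5 -0.3] world [-0.2  0.7 -0. ]
```

>>> {"op": "play_rows", "data": {"moves": [{"translation": [0, 0, 0], "turn": [0, 0, 0], "jaw": 0.091}, {"translation": [0, 0, 0], "turn": [0, 0, 0], "jaw": 0.091}, {"translation": [0, 0, 0], "turn": [0, 0, 0], "jaw": 0.091}, {"translation": [0, 0, 0], "turn": [0, 0, 0], "jaw": 0.091}, {"translation": [0, 0, 0], "turn": [0, 0, 0], "jaw": 0.091}, {"translation": [0, 0, 0], "turn": [0, 0, 0], "jaw": 0.091}, {"translation": [0, 0, 0], "turn": [0, 0, 0], "jaw": 0.091}, {"translation": [0, 0, 0], "turn": [0, 0, 0], "jaw": 0.091}, {"translation": [0, 0, 0], "turn": [0, 0, 0], "jaw": 0.091}, {"translation": [0, 0, 0], "turn": [0, 0, 0], "jaw": 0.091}]}}

```text
time_s: 15.55
position: [436.2, -260.3, 29.4]
eef_rot: [0.811, 0.481, -0.286, 0.17]
force: [-0.1, -0.2, -0.7]
grip_width: 91.3
grip_force: 0.0
```

>>> {"op": "play_rows", "data": {"moves": [{"translation": [-0.0103, 0, -0.0127], "turn": [0, 0, 0], "jaw": 0.091}, {"translation": [-0.0103, 0, -0.0127], "turn": [0, 0, 0], "jaw": 0.091}, {"translation": [-0.0103, 0, -0.0127], "turn": [0, 0, 0], "jaw": 0.091}, {"translation": [-0.0103, 0, -0.0127], "turn": [0, 0, 0], "jaw": 0.091}, {"translation": [-0.0103, 0, -0.0127], "turn": [0, 0, 0], "jaw": 0.091}, {"translation": [-0.0103, 0, -0.0127], "turn": [0, 0, 0], "jaw": 0.091}, {"translation": [-0.0103, 0, -0.0127], "turn": [0, 0, 0], "jaw": 0.091}, {"translation": [-0.0103, 0, -0.0127], "turn": [0, 0, 0], "jaw": 0.091}, {"translation": [-0.0103, 0, -0.0127], "turn": [0, 0, 0], "jaw": 0.091}, {"translation": [-0.0103, 0, -0.0127], "turn": [0, 0, 0], "jaw": 0.091}]}}

```text
time_s: 16.55
position: [435.7, -260.4, 194.2]
eef_rot: [0.811, 0.481, -0.286, 0.17]
force: [-0.1, -0.1, 0.0]
grip_width: 90.9
grip_force: 0.0
```

```bash
python3 - <<'E'
from kin import *
st()
W=read_camera("wrist");S=read_camera("side");T=read_camera("top")
for n,c in zip("wst",(W,S,T)): cv2.imwrite(f"pics/{n}2.png",c["pixels"][:,:,::-1])
bp=[[60,30,80],[60,-30,80],[-15,30,80],[-15,-30,80],[-60,30,48],[-60,-30,48],[60,-30,0],[73.5,0,54.5]]
B=bR(-.5,1);O=np.array([430.2,-270.7,0])
imgs=[]
for n,c in zip("ws",(W,S)):
    q=proj(c,O+B.apply(bp));print(n,q.round(0).tolist())
a=cv2.imread("pics/w2.png");u=cv2.imread("pics/s2.png")[200:330,290:490]
cv2.imwrite("pics/c4.png",np.vstack([cv2.resize(a,(480,300)),cv2.resize(u,(460,299)).repeat(1,0)[:, :460] if 0 else cv2.copyMakeBorder(cv2.resize(u,(460,299)),0,0,0,20,0)]))
E
```

```text
t 16.55 pos [ 435.7 -260.4  194.2] R [[0.374, 0.877, -0.3], [0.682, -0.48, -0.552], [-0.628, 0.002, -0.778]] j [-0.26  0.23  2.12 -0.74  1.12  0.69] F [-0.1 -0.1  0. ] w 90.8589740124332 0.0
w [[272.0, 67.0], [356.0, 66.0], [282.0, 145.0], [347.0, 145.0], [288.0, 155.0], [342.0, 155.0], [348.0, 18.0], [314.0, 30.0]]
s [[344.0, 239.0], [363.0, 236.0], [353.0, 255.0], [373.0, 251.0], [358.0, 274.0], [379.0, 270.0], [362.0, 258.0], [352.0, 242.0]]
```

View pics/c4.png

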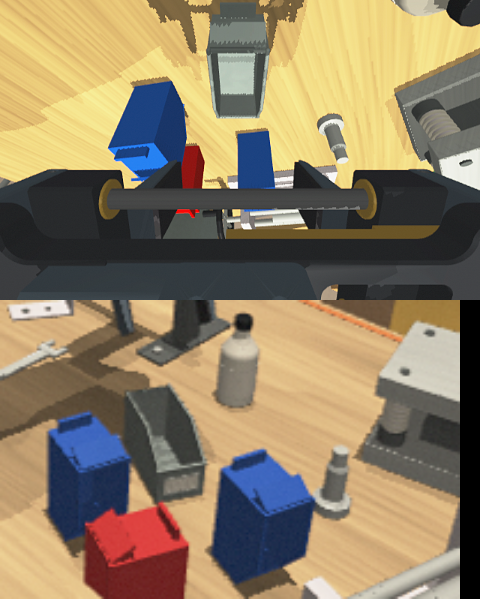

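The bin stands upright on its base in both views, at wrist crop (239,80) and side crop (165,440), and it is let go. Its pose matches the prediction. Next is a fresh hold from above.

```bash
python3 - <<'E'
from kin import *
p=np.load("p.npy");s=monitor.read_state()
g=np.array([10,0,62.])
P,Q=pose((430.2,-270.7,0),-.501,g,.15);print(P.round(1),ik(P,Q,p,s["joints"])[0].round(2))
x=go(P+[0,0,140],Q);go(P,Q,x)
E
```

```text
[ 436.4 -259.5   43.4] [-0.66  0.4   2.14  0.25  0.64 -0.36]
turn [ 0.004  0.829 -0.001] 47 deg shift mm [-0.6 -0.5 10.5] world [  0.1   1.1 -10.5]
turn [0. 0. 0.] 0 deg shift mm [-20.9   0.  138.4] world [   0.    0. -140.]
```

>>> {"op": "play_rows", "data": {"moves": [{"translation": [0, 0, 0], "turn": [0, 0.083, 0], "jaw": 0.091}, {"translation": [0, 0, 0], "turn": [0, 0.083, 0], "jaw": 0.091}, {"translation": [0, 0, 0], "turn": [0, 0.083, 0], "jaw": 0.091}, {"translation": [0, 0, 0], "turn": [0, 0.083, 0], "jaw": 0.091}, {"translation": [0, 0, 0], "turn": [0, 0.083, 0], "jaw": 0.091}, {"translation": [0, 0, 0], "turn": [0, 0.083, 0], "jaw": 0.091}, {"translation": [0, 0, 0], "turn": [0, 0.083, 0], "jaw": 0.091}, {"translation": [0, 0, 0], "turn": [0, 0.083, 0], "jaw": 0.091}, {"translation": [0, 0, 0], "turn": [0, 0.083, 0], "jaw": 0.091}, {"translation": [0, 0, 0], "turn": [0, 0.083, 0], "jaw": 0.091}]}}

```text
time_s: 17.7
position: [435.6, -260.3, 192.4]
eef_rot: [0.858, 0.508, 0.067, -0.039]
force: [-0.3, 0.2, -0.1]
grip_width: 90.7
grip_force: 0.0
```

```bash
python3 - <<'E'
from kin import *
st();P,Q=pose((430.2,-270.7,0),-.501,np.array([10,0,62.]),.15);go(P,Q)
W=read_camera("wrist");cv2.imwrite("pics/w3.png",W["pixels"][:,:,::-1])
bp=[[60,30,80],[60,-30,80],[-15,30,80],[-15,-30,80],[-60,30,48],[-60,-30,48]]
print(proj(W,np.array([430.2,-270.7,0])+bR(-.501).apply(bp)).round(0).tolist())
S=read_camera("side")["pixels"][:,:,::-1];cv2.imwrite("pics/c5.png",np.vstack([cv2.resize(W["pixels"][:,:,::-1],(480,300)),cv2.resize(np.ascontiguousarray(S[180:320,270:494]),(480,300))]))
E
```

```text
t 17.7 pos [ 435.6 -260.3  192.4] R [[0.474, 0.877, 0.075], [0.867, -0.48, 0.134], [0.154, 0.001, -0.988]] j [-0.67  0.11  2.13  0.19  0.93 -0.28] F [-0.3  0.2 -0.1] w 90.74478059579862 0.0
turn [ 0.001 -0.004  0.   ] 0 deg shift mm [-21.1   0.2 147.5] world [   0.8    0.9 -149. ]
[[284.0, 165.0], [346.0, 165.0], [285.0, 241.0], [345.0, 241.0], [288.0, 273.0], [342.0, 273.0]]
```

View pics/c5.png

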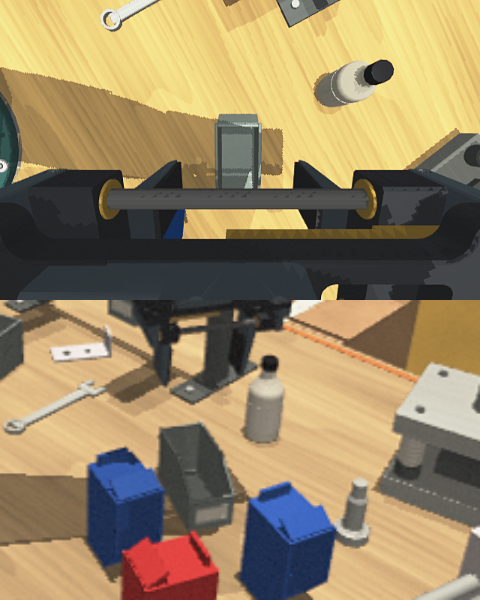

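The bin sits centred under the fingers, at wrist crop (238,150), and still upright. Descend and grip.

>>> {"op": "play_rows", "data": {"moves": [{"translation": [-0.0023, 0, 0.0164], "turn": [0, 0, 0], "jaw": 0.091}, {"translation": [-0.0023, 0, 0.0164], "turn": [0, 0, 0], "jaw": 0.091}, {"translation": [-0.0023, 0, 0.0164], "turn": [0, 0, 0], "jaw": 0.091}, {"translation": [-0.0023, 0, 0.0164], "turn": [0, 0, 0], "jaw": 0.091}, {"translation": [-0.0023, 0, 0.0164], "turn": [0, 0, 0], "jaw": 0.091}, {"translation": [-0.0023, 0, 0.0164], "turn": [0, 0, 0], "jaw": 0.091}, {"translation": [-0.0023, 0, 0.0164], "turn": [0, 0, 0], "jaw": 0.091}, {"translation": [-0.0023, 0, 0.0164], "turn": [0, 0, 0], "jaw": 0.091}, {"translation": [-0.0023, 0, 0.0164], "turn": [0, 0, 0], "jaw": 0.091}, {"translation": [0, 0, 0], "turn": [0, 0, 0], "jaw": 0.091}]}}

```text
time_s: 18.8
position: [435.6, -257.7, 41.8]
eef_rot: [0.858, 0.509, 0.064, -0.039]
force: [0.3, -0.6, 0.1]
grip_width: 90.9
grip_force: 0.0
```

>>> {"op": "play_rows", "data": {"moves": [{"translation": [0, 0, 0], "turn": [0, 0, 0], "jaw": 0.05}, {"translation": [0, 0, 0], "turn": [0, 0, 0], "jaw": 0.05}, {"translation": [0, 0, 0], "turn": [0, 0, 0], "jaw": 0.05}, {"translation": [0, 0, 0], "turn": [0, 0, 0], "jaw": 0.05}, {"translation": [0, 0, 0], "turn": [0, 0, 0], "jaw": 0.05}, {"translation": [0, 0, 0], "turn": [0, 0, 0], "jaw": 0.05}, {"translation": [0, 0, 0], "turn": [0, 0, 0], "jaw": 0.05}, {"translation": [0, 0, 0], "turn": [0, 0, 0], "jaw": 0.05}, {"translation": [0, 0, 0], "turn": [0, 0, 0], "jaw": 0.05}, {"translation": [0, 0, 0], "turn": [0, 0, 0], "jaw": 0.05}], "squeeze": 40}}

```text
time_s: 19.8
position: [437.1, -259.2, 44.4]
eef_rot: [0.858, 0.508, 0.065, -0.038]
force: [-1.4, 1.2, 8.2]
grip_width: 59.7
grip_force: 40.0
```

```bash
python3 - <<'E'
from kin import *
st();s=monitor.read_state();q=R.from_quat(s["eef_rot"])
# closing axis now fixes bin yaw; bin stands flat on the bench
m=q.as_matrix();yaw=np.arctan2(m[1,1],m[0,1]);print("yaw",yaw)
O=np.array((430.2,-270.7,0));B=bR(yaw)
# centre laterally on the tool
gt=B.inv().apply(s["position"]-O);print(gt);gt[1]=0
rel=B.inv()*q;np.savez("g1.npz",g=gt,q=rel.as_quat())
from importlib import reload
import next as N
x=go(*N.bp(s["position"]-B.apply(gt)+[0,0,200],yaw,1))
# carry: yaw then via point out
x=go(*N.bp((430,-270,200),-1.585,1),x);x=go(*N.bp((460,-100,300),-1.585,1),x);x=go(*N.bp((500,113,300),-1.585,1),x)
p=np.load("p.npy");j=s["joints"]
for O,pi in [((430,-270,200),1),((460,-100,300),1),((500,113,300),1),((540,113,190),1),((580,113,160),1.2222),((600,113,140),1)]:
    P=N.bp(O,-1.585,pi);j,e=ik(*P,p,j);print(O,j.round(2),round(e,3))
E
```

```text
t 19.8 pos [ 437.1 -259.2   44.4] R [[0.474, 0.877, 0.074], [0.867, -0.48, 0.131], [0.15, 0.002, -0.989]] j [-0.66  0.37  2.16  0.25  0.64 -0.36] F [-1.4  1.2  8.2] w 59.68985481350847 39.99027281999588
yaw -0.5007730997974105
[13.34797351 -0.53021989 44.42870619]
turn [0. 0. 0.] 0 deg shift mm [  30.1    0.4 -197.7] world [  0.   0. 200.]
turn [-0.163 -0.002  1.072] 62 deg shift mm [ 6.4 10.9  1. ] world [  6.3 -10.9   0. ]
turn [0. 0. 0.] 0 deg shift mm [  42.4 -170.2  -95.1] world [ 30. 170. 100.]
turn [0. 0. 0.] 0 deg shift mm [  36.6 -213.5    5.1] world [ 40. 213.   0.]
(430, -270, 200) [-0.64 -0.    2.14  0.11  0.88  0.88] 0.0
(460, -100, 300) [-0.28 -0.2   2.13  0.04  1.07  1.29] 0.0
(500, 113, 300) [ 0.19 -0.12  2.06 -0.04  1.06  1.79] 0.0
(540, 113, 190) [ 0.17  0.09  2.07 -0.04  0.84  1.78] 0.0
(580, 113, 160) [0.13 0.36 1.8  0.03 1.17 1.7 ] 0.0
(600, 113, 140) [ 0.16  0.25  1.98 -0.04  0.76  1.77] 0.0
```

>>> {"op": "play_rows", "data": {"moves": [{"translation": [0.003, 0, -0.0198], "turn": [0, 0, 0], "jaw": 0.05}, {"translation": [0.003, 0, -0.0198], "turn": [0, 0, 0], "jaw": 0.05}, {"translation": [0.003, 0, -0.0198], "turn": [0, 0, 0], "jaw": 0.05}, {"translation": [0.003, 0, -0.0198], "turn": [0, 0, 0], "jaw": 0.05}, {"translation": [0.003, 0, -0.0198], "turn": [0, 0, 0], "jaw": 0.05}, {"translation": [0.003, 0, -0.0198], "turn": [0, 0, 0], "jaw": 0.05}, {"translation": [0.003, 0, -0.0198], "turn": [0, 0, 0], "jaw": 0.05}, {"translation": [0.003, 0, -0.0198], "turn": [0, 0, 0], "jaw": 0.05}, {"translation": [0.003, 0, -0.0198], "turn": [0, 0, 0], "jaw": 0.05}, {"translation": [0.003, 0, -0.0198], "turn": [0, 0, 0], "jaw": 0.05}]}}

```text
time_s: 20.8
position: [436.0, -258.8, 244.7]
eef_rot: [0.858, 0.508, 0.065, -0.038]
force: [-0.2, 0.4, -3.8]
grip_width: 59.9
grip_force: 40.0
```

>>> {"op": "play_rows", "data": {"moves": [{"translation": [0, 0, 0], "turn": [-0.0163, 0, 0.1072], "jaw": 0.05}, {"translation": [0, 0, 0], "turn": [-0.0163, 0, 0.1072], "jaw": 0.05}, {"translation": [0, 0, 0], "turn": [-0.0163, 0, 0.1072], "jaw": 0.05}, {"translation": [0, 0, 0], "turn": [-0.0163, 0, 0.1072], "jaw": 0.05}, {"translation": [0, 0, 0], "turn": [-0.0163, 0, 0.1072], "jaw": 0.05}, {"translation": [0, 0, 0], "turn": [-0.0163, 0, 0.1072], "jaw": 0.05}, {"translation": [0, 0, 0], "turn": [-0.0163, 0, 0.1072], "jaw": 0.05}, {"translation": [0, 0, 0], "turn": [-0.0163, 0, 0.1072], "jaw": 0.05}, {"translation": [0, 0, 0], "turn": [-0.0163, 0, 0.1072], "jaw": 0.05}, {"translation": [0, 0, 0], "turn": [-0.0163, 0, 0.1072], "jaw": 0.05}]}}

```text
time_s: 21.8
position: [436.0, -258.8, 243.8]
eef_rot: [0.997, -0.009, 0.076, 0.001]
force: [0.3, 0.2, -3.1]
grip_width: 59.9
grip_force: 40.0
```

>>> {"op": "play_rows", "data": {"moves": [{"translation": [0.0048, -0.0181, -0.0093], "turn": [0, 0, 0], "jaw": 0.05}, {"translation": [0.0048, -0.0181, -0.0093], "turn": [0, 0, 0], "jaw": 0.05}, {"translation": [0.0048, -0.0181, -0.0093], "turn": [0, 0, 0], "jaw": 0.05}, {"translation": [0.0048, -0.0181, -0.0093], "turn": [0, 0, 0], "jaw": 0.05}, {"translation": [0.0048, -0.0181, -0.0093], "turn": [0, 0, 0], "jaw": 0.05}, {"translation": [0.0048, -0.0181, -0.0093], "turn": [0, 0, 0], "jaw": 0.05}, {"translation": [0.0048, -0.0181, -0.0093], "turn": [0, 0, 0], "jaw": 0.05}, {"translation": [0.0048, -0.0181, -0.0093], "turn": [0, 0, 0], "jaw": 0.05}, {"translation": [0.0048, -0.0181, -0.0093], "turn": [0, 0, 0], "jaw": 0.05}, {"translation": [0.0048, -0.0181, -0.0093], "turn": [0, 0, 0], "jaw": 0.05}]}}

```text
time_s: 22.8
position: [472.0, -77.6, 343.3]
eef_rot: [0.997, -0.007, 0.076, 0.001]
force: [0.7, 0.3, -2.9]
grip_width: 60.0
grip_force: 40.0
```

>>> {"op": "play_rows", "data": {"moves": [{"translation": [0.0036, -0.0213, 0.0005], "turn": [0, 0, 0], "jaw": 0.05}, {"translation": [0.0036, -0.0213, 0.0005], "turn": [0, 0, 0], "jaw": 0.05}, {"translation": [0.0036, -0.0213, 0.0005], "turn": [0, 0, 0], "jaw": 0.05}, {"translation": [0.0036, -0.0213, 0.0005], "turn": [0, 0, 0], "jaw": 0.05}, {"translation": [0.0036, -0.0213, 0.0005], "turn": [0, 0, 0], "jaw": 0.05}, {"translation": [0.0036, -0.0213, 0.0005], "turn": [0, 0, 0], "jaw": 0.05}, {"translation": [0.0036, -0.0213, 0.0005], "turn": [0, 0, 0], "jaw": 0.05}, {"translation": [0.0036, -0.0213, 0.0005], "turn": [0, 0, 0], "jaw": 0.05}, {"translation": [0.0036, -0.0213, 0.0005], "turn": [0, 0, 0], "jaw": 0.05}, {"translation": [0.0036, -0.0213, 0.0005], "turn": [0, 0, 0], "jaw": 0.05}]}}

```text
time_s: 23.8
position: [511.4, 134.8, 343.1]
eef_rot: [0.997, -0.007, 0.076, 0.001]
force: [1.2, -0.4, -4.1]
grip_width: 59.8
grip_force: 40.0
```

```bash
python3 next.py 500 116 290 -1.585 1; python3 - <<'E'
from kin import *
W=read_camera("wrist");S=read_camera("side");T=read_camera("top")
for n,c in zip("wst",(W,S,T)): cv2.imwrite(f"pics/{n}4.png",c["pixels"][:,:,::-1])
b=cv2.imread("pics/s4.png")[90:220,250:420];t=cv2.imread("pics/t4.png")[100:210,150:360]
u=np.hstack([cv2.resize(b,(392,300)),cv2.resize(t,(408,300))[:,:408]])
cv2.imwrite("pics/c6.png",np.vstack([u,cv2.copyMakeBorder(cv2.resize(cv2.imread("pics/w4.png"),(480,300)),0,0,0,320,0)]))
E
```

```text
t 23.8 pos [511.4 134.8 343.1] R [[0.988, -0.014, 0.151], [-0.014, -1.0, -0.003], [0.151, 0.001, -0.989]] j [ 0.23 -0.11  2.05 -0.04  1.05  1.84] F [ 1.2 -0.4 -4.1] w 59.84810625767709 39.98564319801517
bin at [498.  135.1 298.7] [[1.0, 0.014, -0.001], [-0.014, 1.0, -0.001], [0.001, 0.001, 1.0]]
turn [-0.001 -0.001 -0.   ] 0 deg shift mm [ 0.9 19.   9. ] world [  2.  -19.   -8.7]
```

View pics/c6.png

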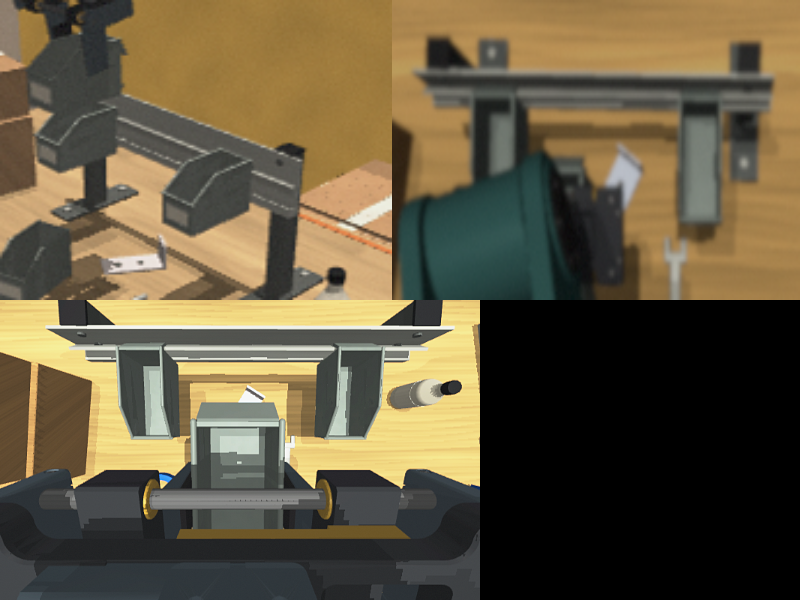

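The wrist view shows the rail's top face (bright, row ~27–30 of the crop), the gap between the hung bins (inner sides at crop columns 178 and 317) and the held bin at (203–280,403), square to the rail. I'll take edge profiles from the same frame to get the rail's depth.

```bash
python3 - <<'E'
from kin import *
import next as N
W=read_camera("wrist");g=cv2.cvtColor(W["pixels"],cv2.COLOR_RGB2GRAY).astype(int)
for u in (120,200,320,440,520): print(u,"rows30-85",g[30:86,u].tolist())
for v in (90,110,):print(v,g[v,150:500:2].tolist())
print("held col 320 rows 125-180",g[125:185,320].tolist())
O,B=N.nowbin();print("pred held: back top edge, strip edge",proj(W,O+B.apply([[60,30,80],[60,-30,80],[57,0,80],[73.5,27,54.5],[73.5,-27,54.5],[60,0,80]])).round(1).tolist())
for X in (674,677):
  for n,z,dx in (("plate front top",238,0),("cleat",201,-10.5),("bar front top",168,-15)):print(X,n,proj(W,[[X+dx,117,z]]).round(1))
E
```

```text
120 rows30-85 [49, 42, 71, 235, 249, 242, 247, 232, 129, 72, 83, 84, 85, 82, 82, 84, 83, 84, 84, 84, 86, 86, 82, 84, 84, 83, 82, 78, 88, 138, 174, 186, 217, 227, 226, 234, 184, 103, 114, 118, 120, 119, 123, 120, 117, 105, 197, 237, 199, 113, 65, 97, 203, 225, 223, 224]
200 rows30-85 [217, 220, 222, 235, 243, 243, 247, 248, 174, 67, 82, 85, 83, 84, 85, 85, 85, 85, 85, 82, 85, 86, 86, 87, 82, 79, 103, 130, 136, 132, 129, 156, 175, 188, 199, 209, 148, 47, 61, 63, 63, 64, 62, 63, 64, 63, 64, 62, 64, 64, 65, 64, 64, 65, 64, 65]
320 rows30-85 [222, 224, 222, 227, 238, 240, 240, 249, 217, 90, 76, 83, 84, 82, 80, 82, 82, 81, 83, 83, 83, 81, 82, 82, 80, 81, 82, 82, 75, 117, 149, 167, 189, 216, 222, 223, 219, 159, 112, 121, 123, 124, 123, 123, 123, 120, 107, 213, 248, 197, 89, 72, 63, 195, 225, 216]
440 rows30-85 [214, 218, 220, 219, 234, 237, 237, 241, 238, 161, 66, 80, 81, 80, 79, 79, 82, 83, 83, 84, 81, 85, 84, 81, 81, 83, 83, 83, 78, 73, 132, 174, 174, 209, 225, 224, 232, 180, 104, 116, 119, 125, 111, 79, 62, 64, 65, 65, 66, 64, 66, 67, 64, 64, 65, 64]
520 rows30-85 [48, 49, 44, 27, 174, 2
[... 1817 characters left out ...]
, 64, 66, 65, 67, 66, 62, 66, 65, 67, 66, 67, 67]
held col 320 rows 125-180 [221, 219, 218, 217, 218, 218, 237, 248, 249, 249, 254, 216, 116, 129, 130, 131, 131, 132, 132, 132, 131, 132, 131, 132, 133, 133, 134, 134, 133, 134, 134, 130, 142, 165, 172, 169, 164, 202, 219, 216, 215, 216, 227, 172, 77, 77, 162, 193, 186, 186, 186, 185, 184, 184, 183, 179, 202, 215, 212, 213]
pred held: back top edge, strip edge [[254.5, 165.3], [378.9, 165.4], [316.8, 171.6], [268.7, 142.1], [364.5, 142.2], [316.8, 165.4]]
674 plate front top [[332.5  40.9]]
674 cleat [[330.6  67. ]]
674 bar front top [[329.2  81. ]]
677 plate front top [[332.5  37.5]]
677 cleat [[330.6  64. ]]
677 bar front top [[329.2  78.3]]
```

```bash
python3 - <<'E'
import numpy as np
d=dict(np.load("g1.npz"));d["g"][0]-=1.7;np.savez("g1.npz",**d);print(d["g"])
E
cat > hang.py <<'E'
from kin import *
import next as N,sys
X0=np.array([675.6,116,0]);PSI=-.0145
RR=R.from_euler('z',PSI)
def avg(n=4):
    A=[]
    for _ in range(n): A.append(monitor.read_state());read_camera("wrist")
    A.append(monitor.read_state())
    P=np.mean([a["position"] for a in A],0);Q=R.from_quat([a["eef_rot"] for a in A]).mean();F=np.mean([a["force"] for a in A],0)
    return P,Q,F,A[-1]
def rep(n=4):
    P,Q,F,s=avg(n);B=Q*N.rel.inv();O=P-B.apply(N.gt)
    f=lambda b:RR.inv().apply(O+B.apply(b)-X0).round(1)
    tl=np.arctan2(B.as_matrix()[:,2]@RR.apply([1,0,0]),B.as_matrix()[2,2])
    print("t",round(s["time_s"],2),"edge",f([73.5,0,54.5]),"lugtop",f([74,0,10]),"orig",f([0,0,0]),"tilt deg",np.degrees(tl).round(2),"F",F.round(1),"w",round(s["grip_width"],1),round(s["grip_force"],1))
    return P,Q
def tgt(e,tilt):
    B=RR*R.from_euler('y',np.radians(tilt));O=X0+RR.apply(e)-B.apply([73.5,0,54.5])
    return O+B.apply(N.gt),B*N.rel
if __name__=="__main__":
    x=rep();a=[float(v) for v in sys.argv[1:]]
    while a: x=go(*tgt(a[:3],a[3]),x);a=a[4:]
E
python3 hang.py -60 0 320 20 -4 0 225 20 -4 0 205 20
```

```text
[11.64797351  0.         44.42870619]
t 24.2 edge [-102.5   15.2  353.4] lugtop [-102.    15.3  308.9] orig [-176.    15.3  298.9] tilt deg -0.05 F [ 0.2  0.  -3.4] w 59.8 40.0
turn [-0.001 -0.35  -0.001] 20 deg shift mm [44.3 15.2  3. ] world [ 42.6 -15.8 -11.6]
turn [0. 0. 0.] 0 deg shift mm [73.6 -0.1 82.1] world [ 56.   -0.8 -95. ]
turn [0. 0. 0.] 0 deg shift mm [ 3.9 -0.  19.6] world [  0.   0. -20.]
```

>>> {"op": "play_rows", "data": {"moves": [{"translation": [0, 0, 0], "turn": [0, -0.035, 0], "jaw": 0.05}, {"translation": [0, 0, 0], "turn": [0, -0.035, 0], "jaw": 0.05}, {"translation": [0, 0, 0], "turn": [0, -0.035, 0], "jaw": 0.05}, {"translation": [0, 0, 0], "turn": [0, -0.035, 0], "jaw": 0.05}, {"translation": [0, 0, 0], "turn": [0, -0.035, 0], "jaw": 0.05}, {"translation": [0, 0, 0], "turn": [0, -0.035, 0], "jaw": 0.05}, {"translation": [0, 0, 0], "turn": [0, -0.035, 0], "jaw": 0.05}, {"translation": [0, 0, 0], "turn": [0, -0.035, 0], "jaw": 0.05}, {"translation": [0, 0, 0], "turn": [0, -0.035, 0], "jaw": 0.05}, {"translation": [0, 0, 0], "turn": [0, -0.035, 0], "jaw": 0.05}]}}

```text
time_s: 25.2
position: [511.9, 133.5, 343.6]
eef_rot: [0.995, -0.008, -0.099, -0.0]
force: [0.0, 0.7, -3.6]
grip_width: 60.2
grip_force: 40.0
```

>>> {"op": "play_rows", "data": {"moves": [{"translation": [0.011, 0.0015, 0.008], "turn": [0, 0, 0], "jaw": 0.05}, {"translation": [0.011, 0.0015, 0.008], "turn": [0, 0, 0], "jaw": 0.05}, {"translation": [0.011, 0.0015, 0.008], "turn": [0, 0, 0], "jaw": 0.05}, {"translation": [0.011, 0.0015, 0.008], "turn": [0, 0, 0], "jaw": 0.05}, {"translation": [0.011, 0.0015, 0.008], "turn": [0, 0, 0], "jaw": 0.05}, {"translation": [0.011, 0.0015, 0.008], "turn": [0, 0, 0], "jaw": 0.05}, {"translation": [0.011, 0.0015, 0.008], "turn": [0, 0, 0], "jaw": 0.05}, {"translation": [0.011, 0.0015, 0.008], "turn": [0, 0, 0], "jaw": 0.05}, {"translation": [0.011, 0.0015, 0.008], "turn": [0, 0, 0], "jaw": 0.05}, {"translation": [0, 0, 0], "turn": [0, 0, 0], "jaw": 0.05}]}}

```text
time_s: 26.2
position: [594.9, 119.0, 251.8]
eef_rot: [0.995, -0.007, -0.1, -0.0]
force: [-0.6, 0.4, -3.4]
grip_width: 59.8
grip_force: 40.0
```

```bash
python3 hang.py -4 0 225 20 -4 0 205 20;  python3 - <<'E'
from kin import *
import hang as H,next as N
W=read_camera("wrist");cv2.imwrite("pics/w5.png",W["pixels"][:,:,::-1]);g=cv2.cvtColor(W["pixels"],cv2.COLOR_RGB2GRAY).astype(int)
for u in (316,325):print(u,g[60:180,u].tolist())
O,B=N.nowbin()
print(proj(W,O+B.apply([[73.5,0,54.5],[75.2,0,55.5],[60,0,80],[57,0,80],[73.5,27,54.5],[73.5,-27,54.5],[60,30,80]])).round(1).tolist())
print(proj(W,H.X0+H.RR.apply([[0,0,238],[-10.5,0,201],[-12.2,0,200],[-15,0,168],[0,0,201]])).round(1).tolist())
E
```

```text
t 26.4 edge [-19.5   2.1 241.4] lugtop [-34.2   2.1 199.4] orig [-107.2    2.1  215.4] tilt deg 20.01 F [-0.1  0.2 -3.5] w 59.7 40.0
turn [-0.001  0.    -0.   ] 0 deg shift mm [18.4  2.1 13.1] world [ 15.4  -2.3 -16.4]
turn [0. 0. 0.] 0 deg shift mm [ 3.9 -0.  19.6] world [  0.   0. -20.]
316 [127, 136, 136, 134, 133, 130, 132, 134, 135, 138, 136, 132, 130, 127, 129, 135, 134, 133, 130, 132, 137, 136, 112, 93, 97, 97, 97, 98, 97, 98, 99, 96, 112, 143, 154, 151, 150, 151, 151, 152, 142, 127, 126, 128, 129, 128, 127, 126, 125, 125, 124, 123, 135, 139, 137, 138, 140, 139, 139, 137, 134, 132, 134, 135, 138, 137, 135, 137, 137, 139, 138, 137, 138, 139, 142, 135, 99, 72, 77, 77, 76, 76, 77, 77, 76, 76, 77, 76, 78, 77, 77, 78, 78, 79, 77, 78, 77, 80, 83, 83, 84, 84, 90, 93, 92, 92, 93, 95, 79, 76, 91, 94, 92, 92, 93, 93, 91, 90, 91, 91]
325 [131, 134, 135, 134, 131, 130, 130, 133, 135, 138, 136, 132, 129, 128, 131, 134, 135, 133, 130, 132, 137, 138, 114, 94, 97, 99, 98, 98, 99, 97, 98, 95, 112, 143, 153, 150, 151, 151, 151, 150, 142, 127, 127, 128, 130, 127, 127, 125, 124, 124, 124, 123, 133, 140, 139, 138, 137, 136, 135, 135, 135, 135, 136, 134, 134, 138, 138, 137, 137, 136, 136, 136, 136, 137, 140, 134, 100, 73, 76, 77, 78, 76, 78, 77, 78, 75, 78, 78, 78, 76, 79, 79, 77, 79, 78, 78, 78, 77, 82, 83, 82, 83, 89, 93, 90, 90, 92, 93, 78, 76, 90, 93, 91, 90, 92, 91, 91, 91, 91, 90]
[[315.4, 138.9], [315.4, 135.6], [315.4, 161.5], [315.4, 167.7], [267.6, 138.9], [363.2, 138.8], [253.3, 161.5]]
[[319.5, 101.6], [318.8, 110.7], [318.8, 113.0], [318.4, 109.9], [318.8, 94.3]]
```

```bash
sed -i 's/675.6/676.2/' hang.py
```

>>> {"op": "play_rows", "data": {"moves": [{"translation": [0.0035, 0.0004, 0.0026], "turn": [0, 0, 0], "jaw": 0.05}, {"translation": [0.0035, 0.0004, 0.0026], "turn": [0, 0, 0], "jaw": 0.05}, {"translation": [0.004, 0.0004, 0.0026], "turn": [0, 0, 0], "jaw": 0.05}, {"translation": [0.004, 0.0004, 0.0026], "turn": [0, 0, 0], "jaw": 0.05}, {"translation": [0.004, 0.0004, 0.0026], "turn": [0, 0, 0], "jaw": 0.05}, {"translation": [0.0008, 0, 0.004], "turn": [0, 0, 0], "jaw": 0.05}, {"translation": [0.0008, 0, 0.004], "turn": [0, 0, 0], "jaw": 0.05}, {"translation": [0.0008, 0, 0.004], "turn": [0, 0, 0], "jaw": 0.05}, {"translation": [0, 0, 0], "turn": [0, 0, 0], "jaw": 0.05}, {"translation": [0, 0, 0], "turn": [0, 0, 0], "jaw": 0.05}]}}

```text
time_s: 27.45
position: [610.5, 117.1, 224.8]
eef_rot: [0.995, -0.007, -0.099, -0.0]
force: [-0.5, 0.1, -4.2]
grip_width: 59.7
grip_force: 40.0
```

```bash
python3 hang.py -4 0 205 20 -4 0 200 20;  python3 - <<'E'
from kin import *
import hang as H,next as N
W=read_camera("wrist");g=cv2.cvtColor(W["pixels"],cv2.COLOR_RGB2GRAY).astype(int)
cv2.imwrite("pics/w6.png",W["pixels"][:,:,::-1])
for u in (260,320,380):print(u,g[85:150,u].tolist())
O,B=N.nowbin()
print(proj(W,O+B.apply([[73.5,0,54.5],[75.2,0,55.5],[60,0,80],[57,0,80],[73.5,27,54.5],[73.5,-27,54.5],[60,30,80]])).round(1).tolist())
print(proj(W,H.X0+H.RR.apply([[0,0,238],[-10.5,0,201],[-12.2,0,200],[-15,0,168],[0,0,201]])).round(1).tolist())
E
```

```text
t 27.65 edge [-4.000e+00  1.000e-01  2.133e+02] lugtop [-18.8   0.2 171.3] orig [-91.7   0.2 187.2] tilt deg 19.96 F [ 0.3 -0.2 -3.3] w 59.9 40.0
turn [-0.001 -0.001 -0.   ] 0 deg shift mm [1.7 0.1 8.1] world [ 0.1 -0.1 -8.3]
turn [0. 0. 0.] 0 deg shift mm [ 1.  -0.   4.9] world [ 0.  0. -5.]
260 [141, 141, 134, 129, 126, 127, 129, 131, 129, 130, 129, 131, 134, 137, 140, 139, 137, 140, 122, 104, 106, 102, 102, 99, 95, 98, 96, 97, 97, 98, 97, 97, 98, 98, 97, 97, 99, 98, 97, 98, 97, 96, 98, 97, 97, 97, 101, 100, 96, 111, 138, 149, 150, 128, 107, 109, 111, 107, 120, 131, 129, 129, 129, 125, 121]
320 [136, 134, 130, 127, 127, 130, 134, 132, 132, 128, 131, 134, 138, 141, 142, 140, 140, 142, 122, 104, 104, 107, 108, 102, 95, 97, 97, 98, 98, 96, 99, 97, 97, 96, 97, 95, 97, 98, 97, 98, 98, 96, 98, 96, 97, 97, 102, 100, 95, 109, 139, 148, 149, 127, 106, 109, 110, 106, 88, 73, 75, 75, 76, 77, 77]
380 [214, 213, 212, 211, 214, 222, 184, 123, 128, 132, 133, 135, 137, 138, 137, 135, 135, 137, 119, 100, 97, 188, 225, 167, 87, 95, 96, 99, 94, 96, 98, 97, 96, 97, 97, 97, 97, 97, 100, 98, 95, 92, 94, 93, 91, 93, 97, 98, 94, 98, 104, 108, 109, 109, 109, 110, 109, 109, 101, 97, 94, 107, 165, 188, 180]
[[315.5, 138.8], [315.5, 135.6], [315.5, 161.4], [315.5, 167.7], [267.7, 138.9], [363.2, 138.8], [253.4, 161.5]]
[[315.6, 143.0], [315.7, 144.4], [315.7, 146.7], [315.7, 138.6], [315.7, 127.1]]
```

```bash
python3 - <<'E'
import cv2,numpy as np
a=cv2.imread("pics/w5.png")[40:190,200:440];b=cv2.imread("pics/w6.png")[60:210,200:440]
f=lambda i:cv2.convertScaleAbs(cv2.resize(i,(480,300),interpolation=cv2.INTER_NEAREST),alpha=1.4)
s=cv2.imread("pics/w6.png")[120:160,250:390]
cv2.imwrite("pics/c7.png",np.vstack([f(a),f(b)]))
E
```

```text
(no output)
```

View pics/c7.png

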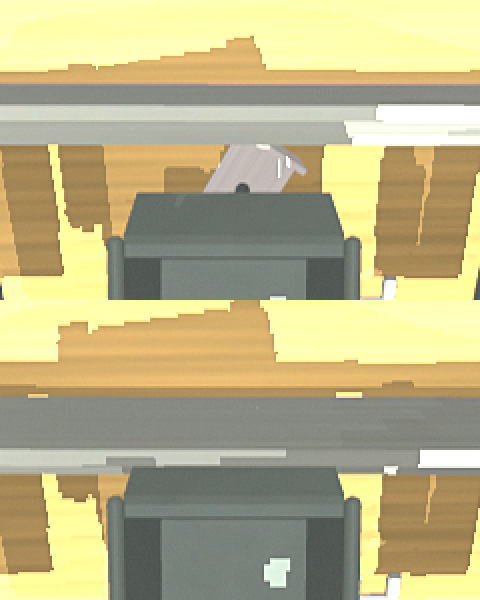

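The crop shows the plate's top face at rows 134.5–143.3, against 143.0 predicted for its front edge. The strip's lower edge is now hidden behind it, so the depth estimate holds to about 0.3 mm. I'll lower it into the groove with a softer grip.

>>> {"op": "play_rows", "data": {"moves": [{"translation": [0.0004, 0, 0.0018], "turn": [0, 0, 0], "jaw": 0.05}, {"translation": [0.0004, 0, 0.0018], "turn": [0, 0, 0], "jaw": 0.05}, {"translation": [0.0004, 0, 0.0018], "turn": [0, 0, 0], "jaw": 0.05}, {"translation": [0.0004, 0, 0.0018], "turn": [0, 0, 0], "jaw": 0.05}, {"translation": [0.0004, 0, 0.0018], "turn": [0, 0, 0], "jaw": 0.05}, {"translation": [0.0004, 0, 0.0018], "turn": [0, 0, 0], "jaw": 0.05}, {"translation": [0.0003, 0, 0.0015], "turn": [0, 0, 0], "jaw": 0.05}, {"translation": [0, 0, 0], "turn": [0, 0, 0], "jaw": 0.05}, {"translation": [0, 0, 0], "turn": [0, 0, 0], "jaw": 0.05}, {"translation": [0, 0, 0], "turn": [0, 0, 0], "jaw": 0.05}], "squeeze": 20}}

```text
time_s: 28.7
position: [610.8, 117.0, 212.3]
eef_rot: [0.995, -0.007, -0.099, -0.0]
force: [-0.5, 0.2, -2.2]
grip_width: 60.0
grip_force: 20.0
```

```bash
python3 hang.py -3.2 0 198 20 -2.1 0 194 20
```

```text
t 28.9 edge [-3.800e+00  1.000e-01  2.007e+02] lugtop [-1.850e+01  1.000e-01  1.587e+02] orig [-91.5   0.2 174.5] tilt deg 19.96 F [-0.6 -0.2 -3.1] w 60.0 20.0
turn [-0.001 -0.001 -0.   ] 0 deg shift mm [1.1 0.1 2.5] world [ 0.6 -0.1 -2.6]
turn [0. 0. 0.] 0 deg shift mm [ 1.9 -0.   3.7] world [ 1.1 -0.  -4. ]
```

>>> {"op": "play_rows", "data": {"moves": [{"translation": [0.0002, 0, 0.0005], "turn": [0, 0, 0], "jaw": 0.05}, {"translation": [0.0002, 0, 0.0005], "turn": [0, 0, 0], "jaw": 0.05}, {"translation": [0.0002, 0, 0.0005], "turn": [0, 0, 0], "jaw": 0.05}, {"translation": [0.0002, 0, 0.0005], "turn": [0, 0, 0], "jaw": 0.05}, {"translation": [0.0002, 0, 0.0005], "turn": [0, 0, 0], "jaw": 0.05}, {"translation": [0.0002, 0, 0.0005], "turn": [0, 0, 0], "jaw": 0.05}, {"translation": [0.0001, 0, 0.0005], "turn": [0, 0, 0], "jaw": 0.05}, {"translation": [0, 0, 0], "turn": [0, 0, 0], "jaw": 0.05}, {"translation": [0, 0, 0], "turn": [0, 0, 0], "jaw": 0.05}, {"translation": [0, 0, 0], "turn": [0, 0, 0], "jaw": 0.05}], "squeeze": 12}}

```text
time_s: 29.9
position: [611.4, 117.0, 208.5]
eef_rot: [0.995, -0.007, -0.099, -0.0]
force: [-0.8, 0.7, -3.7]
grip_width: 60.2
grip_force: 12.0
```

```bash
python3 hang.py -2.1 0 194 20
```

```text
t 30.1 edge [-3.300e+00  1.000e-01  1.969e+02] lugtop [-18.    0.2 154.9] orig [-91.    0.2 170.8] tilt deg 19.97 F [-0.4  0.3 -3.4] w 60.1 12.0
turn [-0.001 -0.    -0.   ] 0 deg shift mm [1.7 0.1 2.6] world [ 1.2 -0.1 -2.9]
```

>>> {"op": "play_rows", "data": {"moves": [{"translation": [0.0003, 0, 0.0005], "turn": [0, 0, 0], "jaw": 0.05}, {"translation": [0.0003, 0, 0.0005], "turn": [0, 0, 0], "jaw": 0.05}, {"translation": [0.0003, 0, 0.0005], "turn": [0, 0, 0], "jaw": 0.05}, {"translation": [0.0003, 0, 0.0005], "turn": [0, 0, 0], "jaw": 0.05}, {"translation": [0.0003, 0, 0.0005], "turn": [0, 0, 0], "jaw": 0.05}, {"translation": [0.0002, 0, 0.0003], "turn": [0, 0, 0], "jaw": 0.05}, {"translation": [0, 0, 0], "turn": [0, 0, 0], "jaw": 0.05}, {"translation": [0, 0, 0], "turn": [0, 0, 0], "jaw": 0.05}, {"translation": [0, 0, 0], "turn": [0, 0, 0], "jaw": 0.05}, {"translation": [0, 0, 0], "turn": [0, 0, 0], "jaw": 0.05}], "squeeze": 12}}

```text
time_s: 31.1
position: [612.5, 117.0, 205.5]
eef_rot: [0.995, -0.007, -0.099, -0.0]
force: [1.0, 1.1, -3.1]
grip_width: 59.9
grip_force: 12.0
```

```bash
python3 hang.py -2.1 0 194 20 -2.1 0 194.5 0
```

```text
t 31.3 edge [-2.100e+00  1.000e-01  1.938e+02] lugtop [-1.690e+01  1.000e-01  1.518e+02] orig [-89.8   0.2 167.7] tilt deg 19.97 F [ 0.7  0.1 -2.8] w 60.0 12.0
turn [-0.001 -0.001 -0.   ] 0 deg shift mm [-0.   0.1 -0.2] world [ 0.  -0.1  0.2]
turn [-0.     0.349  0.001] 20 deg shift mm [-3.5 -0.  21. ] world [ -0.3   0.  -21.3]
```

```bash
python3 - <<'E'
import next as N
from h import *
r=N.rel.inv().apply(np.array([73.5,0,54.5])-N.gt);print(r)
for d in (.0175,.035): print(d,(r-R.from_rotvec([0,d,0]).apply(r)).round(5))
E
```

```text
[ 6.26631126e+01  2.09398788e-02 -6.61828837e-01]
0.0175 [0.02118 0.      1.09645]
0.035 [0.06154 0.      2.19236]
```

>>> {"op": "play_rows", "data": {"moves": [{"translation": [0, 0, 0.0011], "turn": [0, 0.0175, 0], "jaw": 0.05}, {"translation": [0, 0, 0.0011], "turn": [0, 0.0175, 0], "jaw": 0.05}, {"translation": [0, 0, 0.0011], "turn": [0, 0.0175, 0], "jaw": 0.05}, {"translation": [0, 0, 0.0011], "turn": [0, 0.0175, 0], "jaw": 0.05}, {"translation": [0, 0, 0.0011], "turn": [0, 0.0175, 0], "jaw": 0.05}, {"translation": [0, 0, 0.0011], "turn": [0, 0.0175, 0], "jaw": 0.05}, {"translation": [0, 0, 0.0011], "turn": [0, 0.0175, 0], "jaw": 0.05}, {"translation": [0, 0, 0.0011], "turn": [0, 0.0175, 0], "jaw": 0.05}, {"translation": [0, 0, 0], "turn": [0, 0, 0], "jaw": 0.05}, {"translation": [0, 0, 0], "turn": [0, 0, 0], "jaw": 0.05}], "squeeze": 12}}

```text
time_s: 32.3
position: [611.3, 117.1, 196.8]
eef_rot: [1.0, -0.007, -0.029, 0.0]
force: [2.7, 0.7, -2.4]
grip_width: 59.8
grip_force: 12.0
```

```bash
python3 hang.py -2.1 0 194.5 0
```

```text
t 32.5 edge [-2.300e+00  1.000e-01  1.938e+02] lugtop [-11.1   0.2 150.2] orig [-85.5   0.2 155.8] tilt deg 11.97 F [ 1.9  0.1 -1.4] w 59.8 12.0
turn [-0.001  0.209  0.   ] 12 deg shift mm [-0.9  0.1 12.4] world [  1.   -0.1 -12.4]
```

>>> {"op": "play_rows", "data": {"moves": [{"translation": [0, 0, 0.0014], "turn": [0, 0.0233, 0], "jaw": 0.05}, {"translation": [0, 0, 0.0014], "turn": [0, 0.0233, 0], "jaw": 0.05}, {"translation": [0, 0, 0.0014], "turn": [0, 0.0233, 0], "jaw": 0.05}, {"translation": [0, 0, 0.0014], "turn": [0, 0.0233, 0], "jaw": 0.05}, {"translation": [0, 0, 0.0014], "turn": [0, 0.0233, 0], "jaw": 0.05}, {"translation": [0, 0, 0.0014], "turn": [0, 0.0233, 0], "jaw": 0.05}, {"translation": [0, 0, 0.0014], "turn": [0, 0.0233, 0], "jaw": 0.05}, {"translation": [0, 0, 0.0014], "turn": [0, 0.0233, 0], "jaw": 0.05}, {"translation": [0, 0, 0.0014], "turn": [0, 0.0233, 0], "jaw": 0.05}, {"translation": [0, 0, 0], "turn": [0, 0, 0], "jaw": 0.05}], "squeeze": 12}}

```text
time_s: 33.5
position: [612.0, 117.1, 184.5]
eef_rot: [0.997, -0.007, 0.078, 0.001]
force: [7.3, -0.4, -2.7]
grip_width: 60.2
grip_force: 12.0
```

```bash
python3 hang.py -2.1 0 194.5 0
```

```text
t 33.7 edge [-2.400e+00  1.000e-01  1.948e+02] lugtop [ -1.7   0.2 150.3] orig [-75.7   0.2 140. ] tilt deg -0.2 F [ 5.4 -0.5 -2.3] w 60.0 12.0
turn [-0.002 -0.004  0.   ] 0 deg shift mm [0.2 0.1 0.1] world [ 0.2 -0.1 -0.1]
```

Origin reads (-75.7, 0.2, 140.0) in the rail's frame, tilt -0.2°: home. I'll relax the small pull and release.

>>> {"op": "play_rows", "data": {"moves": [{"translation": [0.0004, 0, 0], "turn": [0, 0, 0], "jaw": 0.05}, {"translation": [0.0004, 0, 0], "turn": [0, 0, 0], "jaw": 0.05}, {"translation": [0, 0, 0], "turn": [0, 0, 0], "jaw": 0.05}, {"translation": [0, 0, 0], "turn": [0, 0, 0], "jaw": 0.091}, {"translation": [0, 0, 0], "turn": [0, 0, 0], "jaw": 0.091}, {"translation": [0, 0, 0], "turn": [0, 0, 0], "jaw": 0.091}, {"translation": [0, 0, 0], "turn": [0, 0, 0], "jaw": 0.091}, {"translation": [0, 0, 0], "turn": [0, 0, 0], "jaw": 0.091}, {"translation": [0, 0, 0], "turn": [0, 0, 0], "jaw": 0.091}, {"translation": [0, 0, 0], "turn": [0, 0, 0], "jaw": 0.091}], "squeeze": 8}}

```text
time_s: 34.7
position: [612.5, 117.0, 184.3]
eef_rot: [0.997, -0.007, 0.076, 0.001]
force: [-0.8, -0.0, 0.1]
grip_width: 90.7
grip_force: 0.0
```

>>> {"op": "play_rows", "data": {"moves": [{"translation": [0.0018, 0, -0.012], "turn": [0, 0, 0], "jaw": 0.091}, {"translation": [0.0018, 0, -0.012], "turn": [0, 0, 0], "jaw": 0.091}, {"translation": [0.0018, 0, -0.012], "turn": [0, 0, 0], "jaw": 0.091}, {"translation": [0.0018, 0, -0.012], "turn": [0, 0, 0], "jaw": 0.091}, {"translation": [0.0018, 0, -0.012], "turn": [0, 0, 0], "jaw": 0.091}, {"translation": [0.0018, 0, -0.012], "turn": [0, 0, 0], "jaw": 0.091}, {"translation": [0.0018, 0, -0.012], "turn": [0, 0, 0], "jaw": 0.091}, {"translation": [0.0018, 0, -0.012], "turn": [0, 0, 0], "jaw": 0.091}, {"translation": [0.0018, 0, -0.012], "turn": [0, 0, 0], "jaw": 0.091}, {"translation": [0.0018, 0, -0.012], "turn": [0, 0, 0], "jaw": 0.091}]}}

```text
time_s: 35.7
position: [612.1, 117.1, 306.7]
eef_rot: [0.997, -0.007, 0.076, 0.001]
force: [0.5, 0.1, 0.5]
grip_width: 90.7
grip_force: 0.0
```

```bash
python3 - <<'E'
from kin import *
import hang as H
st();W=read_camera("wrist");S=read_camera("side")
for n,c in zip("ws",(W,S)): cv2.imwrite(f"pics/{n}7.png",c["pixels"][:,:,::-1])
print(proj(S,H.X0+H.RR.apply([[-75.6-60,-30,140],[-75.6-60,-30,188],[-15.6,-30,220]])).round(1).tolist())
O=H.X0+H.RR.apply([-75.6,0,140]);q=proj(W,O+H.RR.apply([[60,30,80],[60,-30,80],[-15,30,80],[-15,-30,80]]));print(q.round(1).tolist())
a=cv2.imread("pics/s7.png")[90:220,250:420];cv2.imwrite("pics/c8.png",np.vstack([cv2.resize(a,(392,300)),cv2.resize(cv2.imread("pics/w7.png")[0:245],(392,150))]) if 0 else np.hstack([cv2.resize(a,(360,275)),cv2.resize(cv2.imread("pics/w7.png"),(440,275))]))
E
```

```text
t 35.7 pos [612.1 117.1 306.7] R [[0.988, -0.014, 0.151], [-0.014, -1.0, -0.003], [0.151, 0.001, -0.988]] j [ 0.16  0.1   1.91 -0.03  0.98  1.76] F [0.5 0.1 0.5] w 90.74825310706389 0.0
[[302.4, 177.3], [302.2, 164.4], [327.7, 146.5]]
[[282.2, 166.0], [349.4, 166.0], [283.1, 248.3], [348.5, 248.3]]
```

View pics/c8.png

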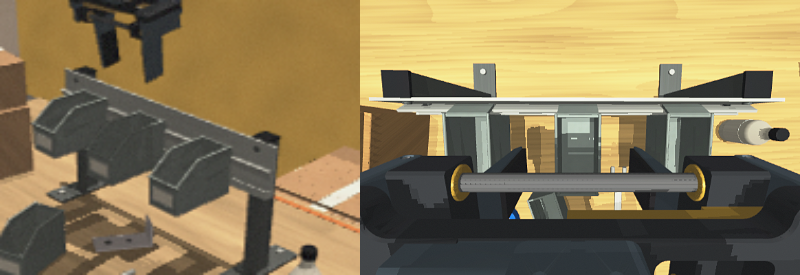

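The bin hangs in line with its neighbours, mid-gap at side crop (125,145). The gripper is open and clear above the rail. I'm handing it in.

```bash
python3 - <<'E'
from station import job
print(job.job_done())
E
```

```text
the job is handed in; nothing more can be done
None
```

The bin stood on its base and was let go, then was gripped afresh and hung home about midway between the two bins. It read within about 1 mm of the hung-home point and 0.2° of plumb just before release, and the job was handed in at about 36 s; no verdict was returned.

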